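# Fill the chilling bowl with a scoop of ice

## Robot

A 6-joint arm with a two-finger parallel gripper is mounted at the origin on the work surface. World frame = base frame: x ahead of the robot, y to its left, z up, the work surface at z = 0. Lengths are in m, angles in rad, forces in N, time in s.
With the tool pointing down it reaches from about 0.225 to 0.875 m from the base axis. Payload 3.4 kg.
Tool frame: the origin (TCP) lies at the very end of the fingers, on their centre line; the grasp point (between the pads) lies manip.grip_point_offset behind it (manip.grip_point_offset is the distance from the TCP to the grasp point, in m); z points along the fingers, y is the line along which they close (so a half turn about z gives the same grasp; the last joint's range is limited). The gripper opens to 85 mm and grips with 20 to 120 N. Pads are 22 mm wide; open, the fingers measure 114 mm over their backs; the gripper's body (76 mm by 85 mm) begins 54 mm behind the grasp point. The pads swing forward as they close: fully open they stand 13 mm farther back than shut.
Start: joints at [1.203, 0.276, 1.505, -0, 1.361, -0.121], TCP at [0.14, 0.558, 0.231] pointing down, gripper open.
Joint ranges: [-2.89, 2.89], [-0.75, 2.08], [0.22, 2.7], [-1.18, 4.32], [0.11, 2.71], [-2.7, 2.7]. Speed limits (rad/s): [2.57, 2.57, 3.14, 3.14, 3.14, 3.14].

## Interface

Orientations are given as a unit quaternion [w, x, y, z].
In Python, from rig import manip gives the robot as it stands.
- The arm moves only by the shell command python3 -m pendant 'ROWS' [FORCE]. ROWS is JSON, a list of rows, each an object of numbers: "jaw": the opening, from -1 (shut) to 1 (fully open); "tx", "ty", "tz": the shift along the world's x, y, z in cm; "ax", "ay", "az": the turn, a rotation vector about the world's x, y, z in degrees. In form: [{"jaw": .., "tx": .., "ty": .., "tz": .., "ax": .., "ay": .., "az": ..}, ...]. A call has 1 to 10 rows; each row is the pose to reach, as a shift and turn from the pose commanded when the call began; what a row does not reach only later rows make up. A row lasts 1/8 s, in which the tool goes at most 62.5 mm and 10.7 degrees, less where a joint would pass 70% of its speed; a pose out of reach is approached as far as the arm can. A call with a gripper value outside its range is refused whole. The fingers move at their own pace and stop on an object; FORCE is the grip in N (left out, the last holds). Time passes only in rows, so rows that repeat a pose let the fingers close. It gives the time, the measured TCP pose, the force, the opening and the grip force at its end, in the units of the state.
- manip.get_state(): the state, without advancing time (a new reading comes with each control period).
- manip.get_image(name): name is "scene" or "top" or "wrist"; returns a dict with "pixels" (420x560x3 uint8, blue, green, red), "depth" (420x560 float32, m along the optical axis (not along the pixel's ray), 0 where there is no reading), "fx", "fy", "cx", "cy" (pixels), "pose" (4x4, takes a point from camera to world coordinates). Camera axes: x right, y down, z forward; pixel columns grow to the right and rows downward; lengths in m; the calibration is good to about 2 mm. A picture is of the moment at which its call begins.
- manip.sign_off(): hands the job in; it is judged then, once.
The state is a dict: "clock": time; "qpos": joint angles; "qd": joint speeds; "effort": joint torques, N m; "position": TCP position; "ee_rot": TCP orientation; "contact_force": force on the tool from outside, world axes, zero at the start; "moment": the same for the moment, N m; "width": finger opening in m; "gripper_force": force on a finger pad.
Only numpy, scipy, OpenCV 4.12 (cv2) and the standard library are available. Lean on these libraries where they do the work, as an engineer would, in place of code of your own. Each camera call takes 0.05 s, during which the arm holds its last target. There are 200 camera calls.

## Task

Lift the drink can out of the ice tub and stand it upright on the round wooden board. Then, with the scoop, take ice from the tub and tip at least three pieces into the brass bowl, spilling none on the table and never touching the ice with the gripper. Finally lay the scoop flat on the table again, clear of tub and bowl; leave the bowl where it stands and the glasses and pepper mill undisturbed.

Things in the scene. Friction and masses are not known exactly. Their poses are not given: they have to be found in the camera images.
- tub: Open steel ice tub fixed on the table: outside 120 mm (its x) by 270 mm (its y, the long way) by 50 mm high, walls and floor 5 mm thick. Origin: centre of its underside. The ice starts in the half towards its +y end, the can stands in the half towards its -y end.
- scoop: Steel scoop, 0.25 kg, flat on the table. x: from handle to open lip, z up; origin: underside, below the pan's middle. Pan: x -50 to 55 mm, 94 mm wide (88 inside), floor 3 mm thick, sides 38 mm high (20 mm near the lip), back 40 mm, front open. Handle: dark wooden level bar 22 x 22 mm, x -154 to -54 mm, its middle line 85 mm above the underside.
- scoop_grip (a point): Middle of the scoop's handle: at (-104, 0, 85) mm in the scoop's frame; axes as the scoop's.
- scoop_pan (a point): Middle of the scoop's pan, 18 mm above its underside; axes as the scoop's.
- can: Slim plain metal drink can, 54 mm across, 125 mm tall, about 0.27 kg, standing in the tub. Origin: centre of its underside, z up its axis.
- board: Round wooden board fixed on the table, 150 mm across, 16 mm thick. Origin: centre of its underside.
- bowl: Round brass bowl, 180 mm across the rim, 75 mm high, 0.9 kg, standing loose on the table. Origin: centre of its underside. Board and bowl may stand either way round, left or right.
- ice0_mid (a point): Centre of a piece of ice: a pale round barrel-shaped piece, 32 mm across and 30 mm tall, with a 6 mm bevel round both rims; 20 g, slippery. It starts standing in the tub.
- ice1_mid (a point): Centre of a piece of ice: a pale round barrel-shaped piece, 32 mm across and 30 mm tall, with a 6 mm bevel round both rims; 20 g, slippery. It starts standing in the tub.
- ice2_mid (a point): Centre of a piece of ice: a pale round barrel-shaped piece, 32 mm across and 30 mm tall, with a 6 mm bevel round both rims; 20 g, slippery. It starts standing in the tub.
- ice3_mid (a point): Centre of a piece of ice: a pale round barrel-shaped piece, 32 mm across and 30 mm tall, with a 6 mm bevel round both rims; 20 g, slippery. It starts standing in the tub.
- ice4_mid (a point): Centre of a piece of ice: a pale round barrel-shaped piece, 32 mm across and 30 mm tall, with a 6 mm bevel round both rims; 20 g, slippery. It starts standing in the tub.
- ice5_mid (a point): Centre of a piece of ice: a pale round barrel-shaped piece, 32 mm across and 30 mm tall, with a 6 mm bevel round both rims; 20 g, slippery. It starts standing in the tub.
- goblet0: Stemmed glass, 72 mm across, 150 mm tall, standing on the table; a bystander. Origin: centre of its foot.
- goblet1: A second glass like goblet0; a bystander.
- mill: Turned wooden pepper mill, 54 mm across, 145 mm tall, standing on the table; a bystander. Origin: centre of its foot.
Things that resemble listed ones, but are neither listed nor needed, are in the scene too. Of the things shaped like the board, the wooden one is meant.

How it is judged:
On the way, in this order (a step that is already met when the one before it is completed fails the run):
1. the can stands upright on the wooden board, let go (horizontal distance between can and board below 0.055 m and angle between can's own z axis and vertical below 0.1 rad and height (world z) of can between 0.012 and 0.022 m and contact force between the fingers and can below 0.1 N and linear speed of can below 0.03 m/s), for 0.2 s.
2. at least three pieces of ice lie in the scoop, lifted out of the tub ((((height (world z) of ice0_mid above 0.08 m and distance between ice0_mid and scoop_pan below 0.065 m) and (height (world z) of ice1_mid above 0.08 m and distance between ice1_mid and scoop_pan below 0.065 m) and (height (world z) of ice2_mid above 0.08 m and distance between ice2_mid and scoop_pan below 0.065 m)) or ((height (world z) of ice0_mid above 0.08 m and distance between ice0_mid and scoop_pan below 0.065 m) and (height (world z) of ice1_mid above 0.08 m and distance between ice1_mid and scoop_pan below 0.065 m) and (height (world z) of ice3_mid above 0.08 m and distance between ice3_mid and scoop_pan below 0.065 m)) or ((height (world z) of ice0_mid above 0.08 m and distance between ice0_mid and scoop_pan below 0.065 m) and (height (world z) of ice1_mid above 0.08 m and distance between ice1_mid and scoop_pan below 0.065 m) and (height (world z) of ice4_mid above 0.08 m and distance between ice4_mid and scoop_pan below 0.065 m)) or ((height (world z) of ice0_mid above 0.08 m and distance between ice0_mid and scoop_pan below 0.065 m) and (height (world z) of ice1_mid above 0.08 m and distance between ice1_mid and scoop_pan below 0.065 m) and (height (world z) of ice5_mid above 0.08 m and distance between ice5_mid and scoop_pan below 0.065 m)) or ((height (world z) of ice0_mid above 0.08 m and distance between ice0_mid and scoop_pan below 0.065 m) and (height (world z) of ice2_mid above 0.08 m and distance between ice2_mid and scoop_pan below 0.065 m) and (height (world z) of ice3_mid above 0.08 m and distance between ice3_mid and scoop_pan below 0.065 m)) or ((height (world z) of ice0_mid above 0.08 m and distance between ice0_mid and scoop_pan below 0.065 m) and (height (world z) of ice2_mid above 0.08 m and distance between ice2_mid and scoop_pan below 0.065 m) and (height (world z) of ice4_mid above 0.08 m and distance between ice4_mid and scoop_pan below 0.065 m)) or ((height (world z) of ice0_mid above 0.08 m and distance between ice0_mid and scoop_pan below 0.065 m) and (height (world z) of ice2_mid above 0.08 m and distance between ice2_mid and scoop_pan below 0.065 m) and (height (world z) of ice5_mid above 0.08 m and distance between ice5_mid and scoop_pan below 0.065 m)) or ((height (world z) of ice0_mid above 0.08 m and distance between ice0_mid and scoop_pan below 0.065 m) and (height (world z) of ice3_mid above 0.08 m and distance between ice3_mid and scoop_pan below 0.065 m) and (height (world z) of ice4_mid above 0.08 m and distance between ice4_mid and scoop_pan below 0.065 m)) or ((height (world z) of ice0_mid above 0.08 m and distance between ice0_mid and scoop_pan below 0.065 m) and (height (world z) of ice3_mid above 0.08 m and distance between ice3_mid and scoop_pan below 0.065 m) and (height (world z) of ice5_mid above 0.08 m and distance between ice5_mid and scoop_pan below 0.065 m)) or ((height (world z) of ice0_mid above 0.08 m and distance between ice0_mid and scoop_pan below 0.065 m) and (height (world z) of ice4_mid above 0.08 m and distance between ice4_mid and scoop_pan below 0.065 m) and (height (world z) of ice5_mid above 0.08 m and distance between ice5_mid and scoop_pan below 0.065 m)) or ((height (world z) of ice1_mid above 0.08 m and distance between ice1_mid and scoop_pan below 0.065 m) and (height (world z) of ice2_mid above 0.08 m and distance between ice2_mid and scoop_pan below 0.065 m) and (height (world z) of ice3_mid above 0.08 m and distance between ice3_mid and scoop_pan below 0.065 m)) or ((height (world z) of ice1_mid above 0.08 m and distance between ice1_mid and scoop_pan below 0.065 m) and (height (world z) of ice2_mid above 0.08 m and distance between ice2_mid and scoop_pan below 0.065 m) and (height (world z) of ice4_mid above 0.08 m and distance between ice4_mid and scoop_pan below 0.065 m)) or ((height (world z) of ice1_mid above 0.08 m and distance between ice1_mid and scoop_pan below 0.065 m) and (height (world z) of ice2_mid above 0.08 m and distance between ice2_mid and scoop_pan below 0.065 m) and (height (world z) of ice5_mid above 0.08 m and distance between ice5_mid and scoop_pan below 0.065 m)) or ((height (world z) of ice1_mid above 0.08 m and distance between ice1_mid and scoop_pan below 0.065 m) and (height (world z) of ice3_mid above 0.08 m and distance between ice3_mid and scoop_pan below 0.065 m) and (height (world z) of ice4_mid above 0.08 m and distance between ice4_mid and scoop_pan below 0.065 m)) or ((height (world z) of ice1_mid above 0.08 m and distance between ice1_mid and scoop_pan below 0.065 m) and (height (world z) of ice3_mid above 0.08 m and distance between ice3_mid and scoop_pan below 0.065 m) and (height (world z) of ice5_mid above 0.08 m and distance between ice5_mid and scoop_pan below 0.065 m)) or ((height (world z) of ice1_mid above 0.08 m and distance between ice1_mid and scoop_pan below 0.065 m) and (height (world z) of ice4_mid above 0.08 m and distance between ice4_mid and scoop_pan below 0.065 m) and (height (world z) of ice5_mid above 0.08 m and distance between ice5_mid and scoop_pan below 0.065 m)) or ((height (world z) of ice2_mid above 0.08 m and distance between ice2_mid and scoop_pan below 0.065 m) and (height (world z) of ice3_mid above 0.08 m and distance between ice3_mid and scoop_pan below 0.065 m) and (height (world z) of ice4_mid above 0.08 m and distance between ice4_mid and scoop_pan below 0.065 m)) or ((height (world z) of ice2_mid above 0.08 m and distance between ice2_mid and scoop_pan below 0.065 m) and (height (world z) of ice3_mid above 0.08 m and distance between ice3_mid and scoop_pan below 0.065 m) and (height (world z) of ice5_mid above 0.08 m and distance between ice5_mid and scoop_pan below 0.065 m)) or ((height (world z) of ice2_mid above 0.08 m and distance between ice2_mid and scoop_pan below 0.065 m) and (height (world z) of ice4_mid above 0.08 m and distance between ice4_mid and scoop_pan below 0.065 m) and (height (world z) of ice5_mid above 0.08 m and distance between ice5_mid and scoop_pan below 0.065 m)) or ((height (world z) of ice3_mid above 0.08 m and distance between ice3_mid and scoop_pan below 0.065 m) and (height (world z) of ice4_mid above 0.08 m and distance between ice4_mid and scoop_pan below 0.065 m) and (height (world z) of ice5_mid above 0.08 m and distance between ice5_mid and scoop_pan below 0.065 m)))), for 0.2 s.
At the end, for the whole second after the job is handed in: Three or more ice pieces in the bowl (within 75 mm of its axis, below the rim), the rest in the tub; can upright on the board (within 55 mm of its centre); scoop lying flat on the table (under 0.2 rad, underside under 20 mm up), its pan clear of tub and bowl; bowl level ((((horizontal distance between ice0_mid and bowl below 0.075 m and z of ice0_mid in the frame of bowl below 0.075 m) and (horizontal distance between ice1_mid and bowl below 0.075 m and z of ice1_mid in the frame of bowl below 0.075 m) and (horizontal distance between ice2_mid and bowl below 0.075 m and z of ice2_mid in the frame of bowl below 0.075 m)) or ((horizontal distance between ice0_mid and bowl below 0.075 m and z of ice0_mid in the frame of bowl below 0.075 m) and (horizontal distance between ice1_mid and bowl below 0.075 m and z of ice1_mid in the frame of bowl below 0.075 m) and (horizontal distance between ice3_mid and bowl below 0.075 m and z of ice3_mid in the frame of bowl below 0.075 m)) or ((horizontal distance between ice0_mid and bowl below 0.075 m and z of ice0_mid in the frame of bowl below 0.075 m) and (horizontal distance between ice1_mid and bowl below 0.075 m and z of ice1_mid in the frame of bowl below 0.075 m) and (horizontal distance between ice4_mid and bowl below 0.075 m and z of ice4_mid in the frame of bowl below 0.075 m)) or ((horizontal distance between ice0_mid and bowl below 0.075 m and z of ice0_mid in the frame of bowl below 0.075 m) and (horizontal distance between ice1_mid and bowl below 0.075 m and z of ice1_mid in the frame of bowl below 0.075 m) and (horizontal distance between ice5_mid and bowl below 0.075 m and z of ice5_mid in the frame of bowl below 0.075 m)) or ((horizontal distance between ice0_mid and bowl below 0.075 m and z of ice0_mid in the frame of bowl below 0.075 m) and (horizontal distance between ice2_mid and bowl below 0.075 m and z of ice2_mid in the frame of bowl below 0.075 m) and (horizontal distance between ice3_mid and bowl below 0.075 m and z of ice3_mid in the frame of bowl below 0.075 m)) or ((horizontal distance between ice0_mid and bowl below 0.075 m and z of ice0_mid in the frame of bowl below 0.075 m) and (horizontal distance between ice2_mid and bowl below 0.075 m and z of ice2_mid in the frame of bowl below 0.075 m) and (horizontal distance between ice4_mid and bowl below 0.075 m and z of ice4_mid in the frame of bowl below 0.075 m)) or ((horizontal distance between ice0_mid and bowl below 0.075 m and z of ice0_mid in the frame of bowl below 0.075 m) and (horizontal distance between ice2_mid and bowl below 0.075 m and z of ice2_mid in the frame of bowl below 0.075 m) and (horizontal distance between ice5_mid and bowl below 0.075 m and z of ice5_mid in the frame of bowl below 0.075 m)) or ((horizontal distance between ice0_mid and bowl below 0.075 m and z of ice0_mid in the frame of bowl below 0.075 m) and (horizontal distance between ice3_mid and bowl below 0.075 m and z of ice3_mid in the frame of bowl below 0.075 m) and (horizontal distance between ice4_mid and bowl below 0.075 m and z of ice4_mid in the frame of bowl below 0.075 m)) or ((horizontal distance between ice0_mid and bowl below 0.075 m and z of ice0_mid in the frame of bowl below 0.075 m) and (horizontal distance between ice3_mid and bowl below 0.075 m and z of ice3_mid in the frame of bowl below 0.075 m) and (horizontal distance between ice5_mid and bowl below 0.075 m and z of ice5_mid in the frame of bowl below 0.075 m)) or ((horizontal distance between ice0_mid and bowl below 0.075 m and z of ice0_mid in the frame of bowl below 0.075 m) and (horizontal distance between ice4_mid and bowl below 0.075 m and z of ice4_mid in the frame of bowl below 0.075 m) and (horizontal distance between ice5_mid and bowl below 0.075 m and z of ice5_mid in the frame of bowl below 0.075 m)) or ((horizontal distance between ice1_mid and bowl below 0.075 m and z of ice1_mid in the frame of bowl below 0.075 m) and (horizontal distance between ice2_mid and bowl below 0.075 m and z of ice2_mid in the frame of bowl below 0.075 m) and (horizontal distance between ice3_mid and bowl below 0.075 m and z of ice3_mid in the frame of bowl below 0.075 m)) or ((horizontal distance between ice1_mid and bowl below 0.075 m and z of ice1_mid in the frame of bowl below 0.075 m) and (horizontal distance between ice2_mid and bowl below 0.075 m and z of ice2_mid in the frame of bowl below 0.075 m) and (horizontal distance between ice4_mid and bowl below 0.075 m and z of ice4_mid in the frame of bowl below 0.075 m)) or ((horizontal distance between ice1_mid and bowl below 0.075 m and z of ice1_mid in the frame of bowl below 0.075 m) and (horizontal distance between ice2_mid and bowl below 0.075 m and z of ice2_mid in the frame of bowl below 0.075 m) and (horizontal distance between ice5_mid and bowl below 0.075 m and z of ice5_mid in the frame of bowl below 0.075 m)) or ((horizontal distance between ice1_mid and bowl below 0.075 m and z of ice1_mid in the frame of bowl below 0.075 m) and (horizontal distance between ice3_mid and bowl below 0.075 m and z of ice3_mid in the frame of bowl below 0.075 m) and (horizontal distance between ice4_mid and bowl below 0.075 m and z of ice4_mid in the frame of bowl below 0.075 m)) or ((horizontal distance between ice1_mid and bowl below 0.075 m and z of ice1_mid in the frame of bowl below 0.075 m) and (horizontal distance between ice3_mid and bowl below 0.075 m and z of ice3_mid in the frame of bowl below 0.075 m) and (horizontal distance between ice5_mid and bowl below 0.075 m and z of ice5_mid in the frame of bowl below 0.075 m)) or ((horizontal distance between ice1_mid and bowl below 0.075 m and z of ice1_mid in the frame of bowl below 0.075 m) and (horizontal distance between ice4_mid and bowl below 0.075 m and z of ice4_mid in the frame of bowl below 0.075 m) and (horizontal distance between ice5_mid and bowl below 0.075 m and z of ice5_mid in the frame of bowl below 0.075 m)) or ((horizontal distance between ice2_mid and bowl below 0.075 m and z of ice2_mid in the frame of bowl below 0.075 m) and (horizontal distance between ice3_mid and bowl below 0.075 m and z of ice3_mid in the frame of bowl below 0.075 m) and (horizontal distance between ice4_mid and bowl below 0.075 m and z of ice4_mid in the frame of bowl below 0.075 m)) or ((horizontal distance between ice2_mid and bowl below 0.075 m and z of ice2_mid in the frame of bowl below 0.075 m) and (horizontal distance between ice3_mid and bowl below 0.075 m and z of ice3_mid in the frame of bowl below 0.075 m) and (horizontal distance between ice5_mid and bowl below 0.075 m and z of ice5_mid in the frame of bowl below 0.075 m)) or ((horizontal distance between ice2_mid and bowl below 0.075 m and z of ice2_mid in the frame of bowl below 0.075 m) and (horizontal distance between ice4_mid and bowl below 0.075 m and z of ice4_mid in the frame of bowl below 0.075 m) and (horizontal distance between ice5_mid and bowl below 0.075 m and z of ice5_mid in the frame of bowl below 0.075 m)) or ((horizontal distance between ice3_mid and bowl below 0.075 m and z of ice3_mid in the frame of bowl below 0.075 m) and (horizontal distance between ice4_mid and bowl below 0.075 m and z of ice4_mid in the frame of bowl below 0.075 m) and (horizontal distance between ice5_mid and bowl below 0.075 m and z of ice5_mid in the frame of bowl below 0.075 m))) and ((horizontal distance between ice0_mid and bowl below 0.075 m and z of ice0_mid in the frame of bowl below 0.075 m) or (x of ice0_mid in the frame of tub between -0.06 and 0.06 m and y of ice0_mid in the frame of tub between -0.135 and 0.135 m and height (world z) of ice0_mid below 0.06 m)) and ((horizontal distance between ice1_mid and bowl below 0.075 m and z of ice1_mid in the frame of bowl below 0.075 m) or (x of ice1_mid in the frame of tub between -0.06 and 0.06 m and y of ice1_mid in the frame of tub between -0.135 and 0.135 m and height (world z) of ice1_mid below 0.06 m)) and ((horizontal distance between ice2_mid and bowl below 0.075 m and z of ice2_mid in the frame of bowl below 0.075 m) or (x of ice2_mid in the frame of tub between -0.06 and 0.06 m and y of ice2_mid in the frame of tub between -0.135 and 0.135 m and height (world z) of ice2_mid below 0.06 m)) and ((horizontal distance between ice3_mid and bowl below 0.075 m and z of ice3_mid in the frame of bowl below 0.075 m) or (x of ice3_mid in the frame of tub between -0.06 and 0.06 m and y of ice3_mid in the frame of tub between -0.135 and 0.135 m and height (world z) of ice3_mid below 0.06 m)) and ((horizontal distance between ice4_mid and bowl below 0.075 m and z of ice4_mid in the frame of bowl below 0.075 m) or (x of ice4_mid in the frame of tub between -0.06 and 0.06 m and y of ice4_mid in the frame of tub between -0.135 and 0.135 m and height (world z) of ice4_mid below 0.06 m)) and ((horizontal distance between ice5_mid and bowl below 0.075 m and z of ice5_mid in the frame of bowl below 0.075 m) or (x of ice5_mid in the frame of tub between -0.06 and 0.06 m and y of ice5_mid in the frame of tub between -0.135 and 0.135 m and height (world z) of ice5_mid below 0.06 m)) and horizontal distance between can and board below 0.055 m and angle between can's own z axis and vertical below 0.1 rad and height (world z) of can between 0.012 and 0.022 m and angle between each of scoop, bowl's own z axis and vertical below 0.2 rad and height (world z) of scoop below 0.02 m and horizontal distance between scoop_pan and bowl above 0.115 m and (x of scoop_pan in the frame of tub above 0.075 m or x of scoop_pan in the frame of tub below -0.075 m or y of scoop_pan in the frame of tub above 0.155 m or y of scoop_pan in the frame of tub below -0.155 m) and linear speed of each of scoop, can below 0.03 m/s); the robot touches nothing.
It fails at once if the gripper touches the ice (contact force between the fingers and ice0 above 0.3 N or contact force between the fingers and ice1 above 0.3 N or contact force between the fingers and ice2 above 0.3 N or contact force between the fingers and ice3 above 0.3 N or contact force between the fingers and ice4 above 0.3 N or contact force between the fingers and ice5 above 0.3 N).
It fails at once if the bowl is pushed more than 40 mm or tipped (distance of bowl from where it was at the start of the episode above 0.04 m or angle between bowl's own z axis and vertical above 0.4 rad).
It fails at once if a glass or the pepper mill is pushed more than 30 mm or knocked over ((distance of goblet0 from where it was at the start of the episode above 0.03 m or angle between goblet0's own z axis and vertical above 0.3 rad) or (distance of goblet1 from where it was at the start of the episode above 0.03 m or angle between goblet1's own z axis and vertical above 0.3 rad) or (distance of mill from where it was at the start of the episode above 0.03 m or angle between mill's own z axis and vertical above 0.3 rad)).
It also fails if it takes over 72 s, if anything falls off the work surface, if the arm or the gripper's body presses on something with over 40 N, if the wrist force passes 120 N, or if a joint passes its speed limit or range.

## Working session

There is one attempt and no reset: what is moved stays moved. The work goes in short steps, Python scripts to look and compute and a shell command to move; the robot and the scene stay as the last step left them, time stands still between calls to the robot, and variables do not carry over. Pictures are saved under pics/ and viewed, at most 10 in all, crops included, and the job is handed in when it is done.

```bash
mkdir -p pics; ls; cat > h.py <<'E'
import numpy as np, cv2, pickle
from rig import manip
def grab(n,save=None):
    im=manip.get_image(n)
    pickle.dump(im,open(f'/tmp/{n}.pkl','wb'))
    if save: cv2.imwrite(f'pics/{save}.png',im['pixels'])
    return im
def load(n): return pickle.load(open(f'/tmp/{n}.pkl','rb'))
def pts(im):
    d=im['depth']; v,u=np.mgrid[0:d.shape[0],0:d.shape[1]]
    c=np.stack([(u-im['cx'])/im['fx']*d,(v-im['cy'])/im['fy']*d,d],-1)
    P=np.asarray(im['pose']); return c@P[:3,:3].T+P[:3,3]
def onplane(im,u,v,z):
    P=np.asarray(im['pose']); r=P[:3,:3]@np.array([(u-im['cx'])/im['fx'],(v-im['cy'])/im['fy'],1])
    return P[:3,3]+r*(z-P[2,3])/r[2]
E
python3 - <<'E'
from h import *
s=manip.get_state(); print(s, manip.grip_point_offset)
a=grab('top','top0'); b=grab('scene','scene0')
print(a['pose'],b['pose'],a['fx'])
cv2.imwrite('pics/both0.png',cv2.resize(np.hstack([a['pixels'],b['pixels']]),(800,300)))
E
```

```text
pics
{'clock': 0.0, 'qpos': array([ 1.20298658e+00,  2.76607936e-01,  1.50617817e+00,  1.82097951e-05,
        1.36065852e+00, -1.21015259e-01]), 'qd': array([-0.0001536 , -0.00185948, -0.00075179, -0.00086648,  0.00039219,
        0.00095564]), 'effort': array([ 1.98696442e-03, -4.16767430e+01, -2.45810258e+01,  2.65678746e-04,
        1.09798802e-02,  3.20701486e-05]), 'position': array([0.14028442, 0.55707339, 0.23041437]), 'ee_rot': array([-2.32713397e-04,  1.23086164e-01,  9.92395556e-01, -8.96307771e-04]), 'contact_force': array([-0.03131462,  0.24128207, -0.32261568]), 'moment': array([-0.02519816,  0.02958892, -0.01326268]), 'gripper_force': 0.0, 'width': 0.08536919846943543} 0.0187
[[-0.06757732 -0.97381475  0.21706715  0.24471217]
 [-0.99770086  0.06483938 -0.01971923  0.09119117]
 [ 0.00512837 -0.21790066 -0.97595748  1.33388447]
 [ 0.          0.          0.          1.        ]] [[ 0.46960264  0.67136904 -0.57335588  1.11512852]
 [ 0.88284487 -0.35147137  0.31153301 -0.23005658]
 [ 0.00763544 -0.65248102 -0.7577666   0.82294926]
 [ 0.          0.          0.          1.        ]] 421.5986964233075
```

View pics/top0.png

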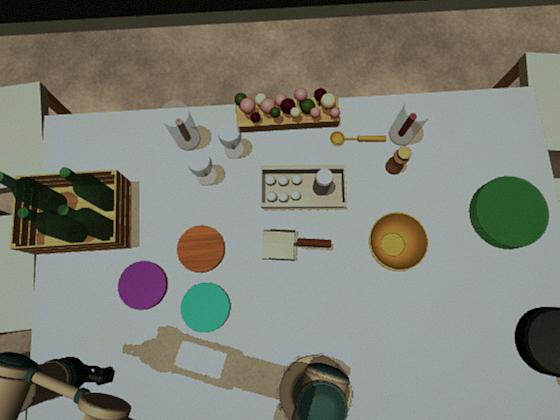

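View pics/scene0.png

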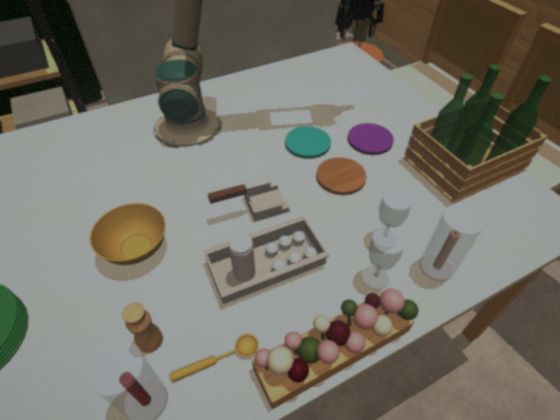

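Top view: the tub is at (303,187), with ice in its left (+y) half and the can at (323,180). The scoop pan is at (280,244) with its handle at (314,243), lip towards +y. The brass bowl is at (398,241). Three things are shaped like the board: orange-brown at (201,248), purple at (143,285) and teal at (206,307). The first is wooden, and a crop should confirm its grain.

```bash
python3 - <<'E'
from h import *
a=load('top'); W=pts(a); px=a['pixels']; hsv=cv2.cvtColor(px,cv2.COLOR_BGR2HSV)
cv2.imwrite('pics/crop1.png',cv2.resize(px[150:340,110:440],(800,461),interpolation=cv2.INTER_CUBIC))
Z=W[...,2]; print('table z',np.median(Z[300:330,260:350]))
def box(u0,u1,v0,v1):
    m=np.zeros(Z.shape,bool); m[v0:v1,u0:u1]=1; return m
def show(n,m):
    p=W[m]; r=cv2.minAreaRect((p[:,:2]*1000).astype(np.float32)); print(n,m.sum(),'rect',np.round(r[0]),np.round(r[1]),round(r[2],1),'z',np.round(np.percentile(p[:,2],[5,50,95]),3))
show('tub rim',box(255,352,160,215)&(Z>.042)&(Z<.056))
show('can top',box(305,340,165,200)&(Z>.115))
show('ice',box(262,305,172,205)&(Z>.03)&(Z<.042))
show('handle',box(294,340,230,255)&(Z>.08))
show('pan all',box(255,300,222,265)&(Z>.008))
show('board',box(170,230,220,278)&(Z>.010))
show('bowl',box(360,435,205,280)&(Z>.065))
show('purple',box(112,172,255,315)&(Z>.006))
show('mill',box(380,415,140,180)&(Z>.1))
for n,b in dict(g0=(190,222,148,190),g1=(216,250,122,162),vase=(160,205,95,155)).items(): 
    m=box(*b)&(Z>.03); 
    if m.sum()>3: show(n,m)
E
```

```text
table z -0.001245848204569855
tub rim 935 rect [624. -12.] [269. 141.] 86.8 z [0.044 0.049 0.053]
can top 249 rect [446.   4.] [ 52. 438.] 67.2 z [0.118 0.128 0.132]
ice 313 rect [622.  52.] [116.  95.] 86.4 z [0.03  0.033 0.038]
handle 268 rect [368.  35.] [ 89. 256.] 46.4 z [0.086 0.094 0.099]
pan all 221 rect [381.  62.] [255. 122.] 11.4 z [0.009 0.034 0.096]
board 1711 rect [357. 259.] [376. 148.] 34.8 z [0.011 0.015 0.02 ]
bowl 442 rect [ 327. -159.] [177. 497.] 37.8 z [0.066 0.072 1.334]
purple 1900 rect [273. 352.] [498. 164.] 65.7 z [0.01  0.015 0.02 ]
mill 236 rect [ 479. -113.] [ 46. 619.] 44.6 z [0.103 0.134 0.143]
g0 516 rect [480. 218.] [530.  69.] 21.0 z [0.11  0.148 0.153]
g1 612 rect [548. 169.] [619.  98.] 5.4 z [0.046 0.147 0.153]
vase 1270 rect [565. 217.] [683.  83.] 28.4 z [0.05  0.18  0.192]
```

View pics/crop1.png

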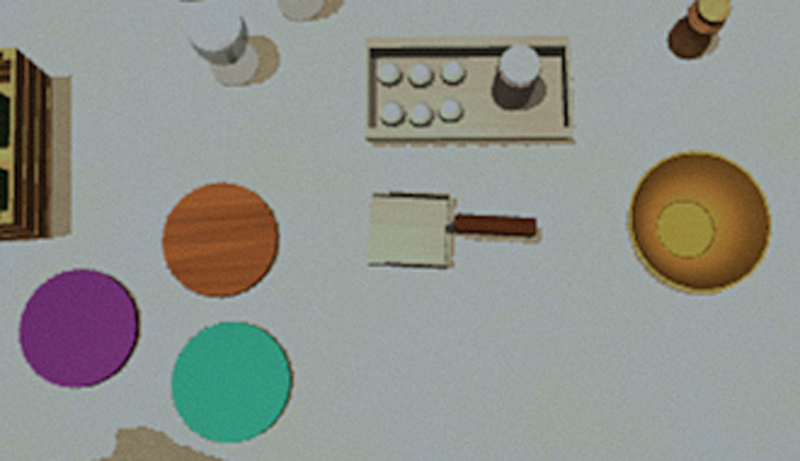

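The enlarged crop shows wood grain only on the orange-brown disc at (201,248) in the top image, so that is the board. The purple and teal discs are plain. Next I measure again, leaving out pixels with no depth reading.

```bash
cat > m.py <<'E'
from h import *
def rect(p):
    r=cv2.minAreaRect((p[:,:2]*1000).astype(np.float32)); return np.round(r[0],1),np.round(r[1],1),round(r[2],1)
def sel(im,W,x0,x1,y0,y1,z0,z1):
    m=(im['depth']>0)&(W[...,0]>x0)&(W[...,0]<x1)&(W[...,1]>y0)&(W[...,1]<y1)&(W[...,2]>z0)&(W[...,2]<z1)
    m=cv2.morphologyEx(m.astype(np.uint8),cv2.MORPH_OPEN,np.ones((2,2)))>0
    return W[m]
def show(n,p):
    if len(p)<5: print(n,len(p)); return
    c,s,a=rect(p); print(n,len(p),c,s,a,'med',np.round(np.median(p,0)*1000,1),'lo',np.round(p.min(0)*1000),'hi',np.round(p.max(0)*1000))
E
python3 - <<'E'
from m import *
a=load('top'); W=pts(a)
f=lambda n,*r: show(n,sel(a,W,*r))
f('tub rim',.54,.72,-.17,.17,.042,.056)
f('tub low',.56,.69,-.13,.13,-.01,.012)
f('can',.54,.72,-.17,.05,.115,.14)
f('ice',.57,.68,-.01,.115,.029,.040)
f('handle',.35,.55,-.12,.1,.08,.11)
f('pan',.35,.55,-.02,.16,.012,.05)
f('board',.30,.56,.15,.36,.008,.03)
f('bowl',.25,.6,-.35,-.1,.064,.085)
f('mill',.5,.8,-.3,-.1,.1,.2)
f('g',.5,.85,.1,.4,.1,.2)
# refine ice: colour blobs on plane z=.035 ; can top circle
px=a['pixels']; g=px.min(2); m=((g>175)).astype(np.uint8); m[:,:255]=0;m[:,345:]=0;m[:165]=0;m[210:]=0
n,l,st,c=cv2.connectedComponentsWithStats(m)
for i in range(1,n):
    if st[i,4]>12: print(st[i],np.round(c[i],1),np.round(onplane(a,*c[i],.035)*1000))
E
```

```text
tub rim 902 [471.2 -20.1] [452.  284.8] 0.3 med [624.7  -6.4  47.8] lo [ 245. -162.   -6.] hi [ 698.  123. 1334.]
tub low 1520 [464.8  -1.6] [260.  441.7] 89.5 med [619.5  -9.    4.1] lo [ 245. -133.   -8.] hi [ 687.  127. 1334.]
can 239 [467.3   5.1] [ 52.1 474.4] 62.6 med [621.2 -73.6 127.9] lo [ 245. -117.   -1.] hi [ 671.   91. 1334.]
ice 308 [459.5  72.1] [113.6 430.7] 82.1 med [642.1  51.4  32.2] lo [245. -14.  -2.] hi [ 672.  102. 1334.]
handle 263 [373.4  25.8] [ 87.7 275. ] 45.4 med [430.7 -31.4  93.9] lo [245. -94. -10.] hi [ 449.   91. 1334.]
pan 131 [368.3  76. ] [102.9 248.8] 86.1 med [478.6  58.7  13.5] lo [245.  16.  -4.] hi [ 496.  119. 1334.]
board 1793 [345.  272.3] [370.9 184. ] 34.6 med [427.3 307.9  14.9] lo [245.  91.  -6.] hi [ 521.  359. 1334.]
bowl 258 [ 385.  -125.2] [178.  484.1] 12.8 med [ 475.5 -287.    66.2] lo [ 245. -376.   -7.] hi [ 510.   91. 1334.]
mill 6 [ 682.1 -299.7] [7.5 2.1] 22.0 med [ 681.3 -299.8  107.4] lo [ 679. -302.  100.] hi [ 686. -299.  117.]
g 1881 [613.4 182.8] [742.8 207.8] 26.1 med [786.9 314.9 149.5] lo [245.  91.  -7.] hi [ 942.  397. 1334.]
```

```bash
sed -i '/morphologyEx/d' m.py; python3 - <<'E'
from m import *
from scipy.optimize import least_squares as ls
a=load('top'); W=pts(a)
f=lambda n,*r: show(n,sel(a,W,*r))
f('tub rim',.55,.69,-.17,.17,.044,.056)
f('can',.54,.72,-.17,.0,.115,.14)
f('handle',.35,.55,-.12,.03,.08,.11)
f('pan',.35,.55,-.02,.16,.012,.05)
f('board',.34,.52,.2,.37,.010,.022)
f('bowl',.25,.6,-.35,-.1,.068,.085)
f('mill',.55,.8,-.3,-.2,.1,.2)
f('g',.58,.85,.1,.38,.1,.16)
p=sel(a,W,.25,.6,-.4,-.1,.068,.085)[:,:2]
def circ(p):
    r=ls(lambda q:np.hypot(p[:,0]-q[0],p[:,1]-q[1])-q[2],[*p.mean(0),.08],loss='soft_l1',f_scale=.003).x; return np.round(r*1000,1)
print('bowl circ',circ(p))
hsv=cv2.cvtColor(a['pixels'],cv2.COLOR_BGR2HSV); print(hsv[187,260:350:4].tolist())
m=(a['depth']>0)&(W[...,2]>.022)&(W[...,2]<.045)&(W[...,0]>.565)&(W[...,0]<.675)&(W[...,1]>-.01)&(W[...,1]<.112)
n,l,st,c=cv2.connectedComponentsWithStats(m.astype(np.uint8))
for i in range(1,n):
    if st[i,4]>12: print(st[i],np.round(W[l==i].mean(0)*1000))
for nm,(u,v,r) in dict(scoop=(0,0,0)).items(): pass
# scoop axis from red handle
h=(hsv[...,0]<12)|(hsv[...,0]>170); h&=(hsv[...,1]>120); h[:, :290]=0;h[:,340:]=0;h[:230]=0;h[256:]=0
v,u=np.nonzero(h); P=np.array([onplane(a,x,y,.096) for x,y in zip(u,v)]); print('handle red',len(P),rect(P))
E
```

```text
tub rim 803 [622.6 -12.2] [271.6 138.6] 87.9 med [588.3 -21.8  49.1] lo [ 550. -150.   44.] hi [690. 126.  56.]
can 242 [623.4 -71.4] [49.4 49.7] 13.7 med [622.8 -70.8 128.1] lo [599. -98. 115.] hi [649. -46. 135.]
handle 264 [433.6 -26.7] [101.2  22.3] 82.9 med [432.6 -26.9  94.3] lo [417. -77.  80.] hi [448.  24. 101.]
pan 163 [446.4  75.8] [102.9  95.7] 83.2 med [460.   58.7  33.6] lo [394.  21.  12.] hi [499. 130.  47.]
board 1453 [430.  309.9] [179.3 119.9] 0.2 med [447.7 315.9  15.1] lo [340. 250.  10.] hi [520. 370.  22.]
bowl 241 [ 424.1 -273.1] [176.5 153.2] 0.3 med [ 445.3 -266.5   72.8] lo [ 336. -350.   68.] hi [ 512. -197.   81.]
mill 13 [ 684.  -297.8] [ 3.4 22. ] 88.4 med [ 685.4 -298.1  102.7] lo [ 673. -300.  100.] hi [ 695. -296.  112.]
g 1258 [769.7 284.6] [160.9 196.9] 43.0 med [754.1 281.1 147.7] lo [657. 172. 100.] hi [840. 379. 160.]
bowl circ [ 424.4 -284.2   86.4]
[[56, 12, 165], [17, 61, 83], [23, 44, 156], [26, 38, 159], [25, 43, 153], [28, 39, 157], [26, 42, 163], [29, 38, 156], [26, 44, 157], [23, 45, 159], [24, 42, 152], [24, 44, 156], [26, 41, 148], [22, 52, 127], [18, 46, 56], [18, 47, 54], [20, 36, 42], [13, 38, 47], [20, 58, 92], [21, 46, 162], [24, 48, 160], [30, 38, 121], [84, 15, 168]]
[266 175  10  11  78] [657.  91.  31.]
[292 175  10  10  79] [653.   6.  31.]
[279 176   9  10  74] [652.  50.  32.]
[291 190  10  10  79] [601.  14.  32.]
[267 192  10  10  76] [601.  91.  32.]
[279 192  10  10  75] [598.  54.  31.]
handle red 219 (array([433.7, -26.1]), array([95.6, 20.4]), 83.1)
```

```bash
python3 -m pendant '[{"jaw":1,"tx":6,"ty":-5,"tz":2},{"jaw":1,"tx":10,"ty":-11,"tz":4},{"jaw":1,"tx":13.5,"ty":-16,"tz":6},{"jaw":1,"tx":17,"ty":-21,"tz":7},{"jaw":1,"tx":20,"ty":-26,"tz":7},{"jaw":1,"tx":23.5,"ty":-31,"tz":7},{"jaw":1,"tx":27,"ty":-36,"tz":7},{"jaw":1,"tx":30,"ty":-41,"tz":7},{"jaw":1,"tx":33.5,"ty":-46,"tz":7},{"jaw":1,"tx":37,"ty":-50,"tz":7}]'; python3 -m pendant '[{"jaw":1,"tx":3,"ty":-3},{"jaw":1,"tx":6,"ty":-6},{"jaw":1,"tx":8,"ty":-9},{"jaw":1,"tx":8,"ty":-9}]'
python3 - <<'E'
from m import *
a=grab('top'); b=grab('wrist','wrist1'); W=pts(a); W2=pts(b)
print(manip.get_state()['position'],np.round(b['pose'],3).tolist())
hsv=cv2.cvtColor(a['pixels'],cv2.COLOR_BGR2HSV); m=((hsv[...,0]<15)&(hsv[...,1]>140)&(W[...,2]<.03)&(W[...,2]>.005)&(abs(W[...,1]-.27)<.13)).astype(np.uint8)
cs=max(cv2.findContours(m,0,1)[0],key=cv2.contourArea); e=cv2.fitEllipse(cs); print('board',e,onplane(a,*e[0],.016))
f=lambda n,*r: show(n,sel(b,W2,*r))
f('rim',.55,.70,-.17,.17,.044,.056)
f('can',.54,.72,-.17,.0,.115,.14)
E
```

```text
[0.14035458 0.55731343 0.23076209] [[0.244, 0.931, 0.272, 0.071], [0.97, -0.234, -0.071, 0.575], [-0.002, 0.281, -0.96, 0.373], [0.0, 0.0, 0.0, 1.0]]
board ((200.5213165283203, 248.55828857421875), (45.0107307434082, 46.53135681152344), 59.70003890991211) [0.45017343 0.32426365 0.016     ]
rim 0
can 0invalid input at $[0]: expected keys jaw, tx, ty, tz, ax, ay, az
invalid input at $[0]: expected keys jaw, tx, ty, tz, ax, ay, az
```

View pics/wrist1.png

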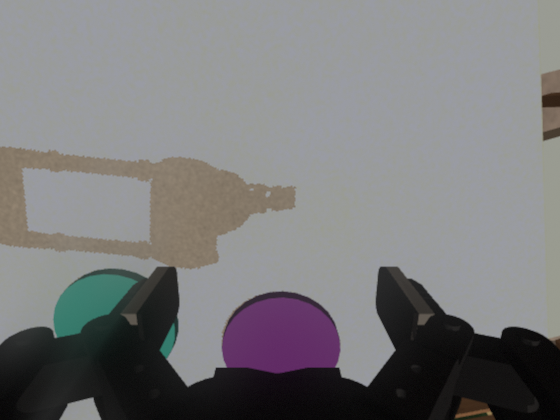

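All seven keys are needed, so the arm hasn't moved. The wrist view shows only the teal (115,310) and purple (280,340) discs.

```bash
python3 -m pendant '[{"jaw":1,"tx":3,"ty":-3,"tz":2,"ax":0,"ay":0,"az":0},{"jaw":1,"tx":10,"ty":-11,"tz":4,"ax":0,"ay":0,"az":0},{"jaw":1,"tx":13.5,"ty":-16,"tz":6,"ax":0,"ay":0,"az":0},{"jaw":1,"tx":17,"ty":-21,"tz":7,"ax":0,"ay":0,"az":0},{"jaw":1,"tx":20,"ty":-26,"tz":7,"ax":0,"ay":0,"az":0},{"jaw":1,"tx":23.5,"ty":-31,"tz":7,"ax":0,"ay":0,"az":0},{"jaw":1,"tx":27,"ty":-36,"tz":7,"ax":0,"ay":0,"az":0},{"jaw":1,"tx":30,"ty":-41,"tz":7,"ax":0,"ay":0,"az":0},{"jaw":1,"tx":33.5,"ty":-46,"tz":7,"ax":0,"ay":0,"az":0},{"jaw":1,"tx":37,"ty":-50,"tz":7,"ax":0,"ay":0,"az":0}]'; python3 -m pendant '[{"jaw":1,"tx":1,"ty":-4,"tz":0,"ax":0,"ay":0,"az":0},{"jaw":1,"tx":1,"ty":-9,"tz":0,"ax":0,"ay":0,"az":0},{"jaw":1,"tx":1,"ty":-11,"tz":0,"ax":0,"ay":0,"az":0},{"jaw":1,"tx":1,"ty":-11,"tz":0,"ax":0,"ay":0,"az":0}]'
python3 - <<'E'
from m import *
b=grab('wrist','wrist2'); W2=pts(b)
print(manip.get_state()['position'],manip.get_state()['qpos'])
f=lambda n,*r: show(n,sel(b,W2,*r))
f('rim',.55,.70,-.17,.17,.044,.056)
f('can',.54,.72,-.17,.0,.115,.14)
E
```

```text
clock: 1.45
position: [0.4968, 0.0738, 0.3015]
ee_rot: [0.0, 0.123, 0.992, 0.0]
contact_force: [0.8, 0.7, 1.2]
width: 0.0856
gripper_force: 0.0
clock: 1.95
position: [0.5061, -0.0355, 0.301]
ee_rot: [-0.0, 0.124, 0.992, 0.0]
contact_force: [-0.0, 0.9, 0.3]
width: 0.0855
gripper_force: 0.0
[ 0.50598632 -0.03435614  0.30110196] [-2.05709922e-01  1.39940367e-01  1.51298602e+00  8.86563002e-04
  1.48927733e+00 -1.52838050e+00]
rim 4883 [625.6 -10.2] [270.9 139.6] 86.6 med [573.   -8.8  49.9] lo [ 550. -149.   44.] hi [700. 129.  56.]
can 1905 [625.2 -69.6] [51.5 51.4] 1.8 med [621.2 -69.2 129.9] lo [599. -95. 115.] hi [651. -44. 132.]
```

View pics/wrist2.png

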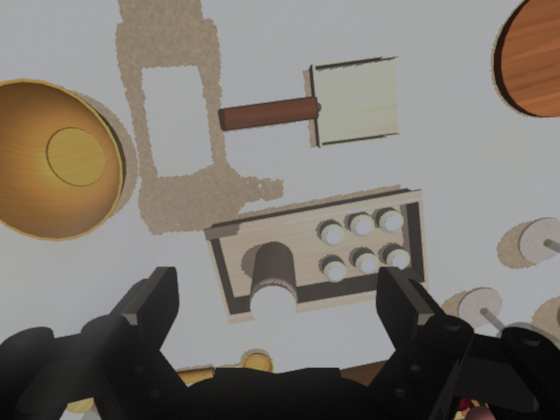

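The wrist view shows the can top at (273,300), six ice pieces on the right of the tub at (330–400,220–270), the scoop at (310,105) with its lip to the right, the bowl at (60,160) and the wooden board at (545,60).

```bash
python3 -m pendant '[{"jaw":1,"tx":5,"ty":-1.5,"tz":0,"ax":0,"ay":0,"az":0},{"jaw":1,"tx":10,"ty":-3,"tz":-2,"ax":0,"ay":0,"az":0},{"jaw":1,"tx":11.8,"ty":-3.5,"tz":-6,"ax":0,"ay":0,"az":0},{"jaw":1,"tx":11.8,"ty":-3.5,"tz":-10,"ax":0,"ay":0,"az":0},{"jaw":1,"tx":11.8,"ty":-3.5,"tz":-14,"ax":0,"ay":0,"az":0},{"jaw":1,"tx":11.8,"ty":-3.5,"tz":-18,"ax":0,"ay":0,"az":0},{"jaw":1,"tx":11.8,"ty":-3.5,"tz":-21,"ax":0,"ay":0,"az":0},{"jaw":1,"tx":11.8,"ty":-3.5,"tz":-22,"ax":0,"ay":0,"az":0},{"jaw":1,"tx":11.8,"ty":-3.5,"tz":-22,"ax":0,"ay":0,"az":0}]'; python3 -m pendant '[{"jaw":-1,"tx":0,"ty":0,"tz":0,"ax":0,"ay":0,"az":0},{"jaw":-1,"tx":0,"ty":0,"tz":0,"ax":0,"ay":0,"az":0},{"jaw":-1,"tx":0,"ty":0,"tz":0,"ax":0,"ay":0,"az":0},{"jaw":-1,"tx":0,"ty":0,"tz":0,"ax":0,"ay":0,"az":0},{"jaw":-1,"tx":0,"ty":0,"tz":0,"ax":0,"ay":0,"az":0},{"jaw":-1,"tx":0,"ty":0,"tz":0,"ax":0,"ay":0,"az":0},{"jaw":-1,"tx":0,"ty":0,"tz":0.2,"ax":0,"ay":0,"az":0},{"jaw":-1,"tx":0,"ty":0,"tz":1,"ax":0,"ay":0,"az":0},{"jaw":-1,"tx":0,"ty":0,"tz":2,"ax":0,"ay":0,"az":0},{"jaw":-1,"tx":0,"ty":0,"tz":3,"ax":0,"ay":0,"az":0}]' 50
```

```text
clock: 3.12
position: [0.6243, -0.0683, 0.0813]
ee_rot: [-0.0, 0.123, 0.992, 0.0]
contact_force: [-0.2, 0.7, 0.7]
width: 0.0852
gripper_force: 0.0
clock: 4.38
position: [0.6242, -0.0693, 0.1119]
ee_rot: [0.0, 0.123, 0.992, 0.0]
contact_force: [0.2, 0.3, -2.8]
width: 0.0523
gripper_force: 52.8
```

```bash
python3 -m pendant '[{"jaw":-1,"tx":0,"ty":0,"tz":3,"ax":0,"ay":0,"az":0},{"jaw":-1,"tx":0,"ty":0,"tz":7,"ax":0,"ay":0,"az":0},{"jaw":-1,"tx":-1,"ty":2,"tz":9,"ax":0,"ay":0,"az":0},{"jaw":-1,"tx":-3,"ty":6,"tz":9,"ax":0,"ay":0,"az":0},{"jaw":-1,"tx":-5,"ty":11,"tz":9,"ax":0,"ay":0,"az":0},{"jaw":-1,"tx":-7,"ty":16,"tz":9,"ax":0,"ay":0,"az":0},{"jaw":-1,"tx":-9,"ty":21,"tz":9,"ax":0,"ay":0,"az":0},{"jaw":-1,"tx":-11,"ty":26,"tz":9,"ax":0,"ay":0,"az":0},{"jaw":-1,"tx":-13,"ty":31,"tz":9,"ax":0,"ay":0,"az":0},{"jaw":-1,"tx":-15,"ty":35,"tz":9,"ax":0,"ay":0,"az":0}]'; python3 -m pendant '[{"jaw":-1,"tx":-2,"ty":3.3,"tz":0,"ax":0,"ay":0,"az":0},{"jaw":-1,"tx":-2.4,"ty":4.3,"tz":-1,"ax":0,"ay":0,"az":0},{"jaw":-1,"tx":-2.4,"ty":4.3,"tz":-4,"ax":0,"ay":0,"az":0},{"jaw":-1,"tx":-2.4,"ty":4.3,"tz":-7,"ax":0,"ay":0,"az":0},{"jaw":-1,"tx":-2.4,"ty":4.3,"tz":-9,"ax":0,"ay":0,"az":0},{"jaw":-1,"tx":-2.4,"ty":4.3,"tz":-10,"ax":0,"ay":0,"az":0},{"jaw":-1,"tx":-2.4,"ty":4.3,"tz":-10.5,"ax":0,"ay":0,"az":0},{"jaw":-1,"tx":-2.4,"ty":4.3,"tz":-10.5,"ax":0,"ay":0,"az":0},{"jaw":-1,"tx":-2.4,"ty":4.3,"tz":-10.5,"ax":0,"ay":0,"az":0}]'
```

```text
clock: 5.62
position: [0.4713, 0.2831, 0.2012]
ee_rot: [-0.001, 0.122, 0.992, 0.0]
contact_force: [0.9, 0.1, -3.2]
width: 0.0527
gripper_force: 53.2
clock: 6.75
position: [0.4507, 0.3239, 0.0971]
ee_rot: [0.001, 0.123, 0.992, 0.001]
contact_force: [-0.7, -0.0, -3.9]
width: 0.0524
gripper_force: 53.2
```

```bash
python3 -m pendant '[{"jaw":-1,"tx":0,"ty":0,"tz":-0.2,"ax":0,"ay":0,"az":0},{"jaw":-1,"tx":0,"ty":0,"tz":-0.35,"ax":0,"ay":0,"az":0},{"jaw":-1,"tx":0,"ty":0,"tz":-0.35,"ax":0,"ay":0,"az":0}]'; python3 -m pendant '[{"jaw":1,"tx":0,"ty":0,"tz":-0.1,"ax":0,"ay":0,"az":0},{"jaw":1,"tx":0,"ty":0,"tz":-0.1,"ax":0,"ay":0,"az":0},{"jaw":1,"tx":0,"ty":0,"tz":-0.1,"ax":0,"ay":0,"az":0},{"jaw":1,"tx":0,"ty":0,"tz":-0.1,"ax":0,"ay":0,"az":0},{"jaw":1,"tx":0,"ty":0,"tz":-0.1,"ax":0,"ay":0,"az":0},{"jaw":1,"tx":0,"ty":0,"tz":2,"ax":0,"ay":0,"az":0},{"jaw":1,"tx":0,"ty":0,"tz":6,"ax":0,"ay":0,"az":0},{"jaw":1,"tx":0,"ty":0,"tz":12,"ax":0,"ay":0,"az":0},{"jaw":1,"tx":0,"ty":-3,"tz":16,"ax":0,"ay":0,"az":-9},{"jaw":1,"tx":0,"ty":-9,"tz":16,"ax":0,"ay":0,"az":-18}]'
```

```text
clock: 7.12
position: [0.4506, 0.3238, 0.0941]
ee_rot: [0.001, 0.123, 0.992, 0.0]
contact_force: [-0.7, -0.9, 5.5]
width: 0.0522
gripper_force: 54.0
clock: 8.38
position: [0.4527, 0.2348, 0.2567]
ee_rot: [0.004, 0.278, 0.961, 0.003]
contact_force: [0.1, -0.6, -0.1]
width: 0.0855
gripper_force: 0.0
```

```bash
python3 - <<'E'
from m import *
a=grab('top'); b=grab('wrist'); W=pts(a);W2=pts(b)
f=lambda n,im,W,*r: show(n,sel(im,W,*r))
f('can top',a,W,.37,.53,.24,.40,.12,.17)
f('handle t',a,W,.39,.48,-.12,.03,.08,.11)
p=sel(b,W2,.39,.48,-.12,.03,.085,.11); show('handle w',p)
p=sel(b,W2,.53,.72,-.17,.17,.045,.055); show('rim',p)
# tub end edges / yaw by fitting long rim walls
for lo,hi in((.56,.585),(.665,.69)):
    q=p[(p[:,0]>lo-.01)&(p[:,0]<hi+.01)&(abs(p[:,1]+.01)<.11)]; 
    if len(q)>30: print('wall',len(q),np.polyfit(q[:,1]+.01,q[:,0],1))
E
```

```text
can top 279 [449.2 319.4] [49.3 51.1] 85.2 med [449.2 318.5 139.2] lo [424. 295. 121.] hi [475. 344. 148.]
handle t 270 [433.5 -26.9] [101.9  22.7] 82.7 med [432.5 -27.1  94.4] lo [416. -78.  80.] hi [448.  24. 101.]
handle w 1984 [435.1 -24.3] [102.4  22.4] 83.0 med [433.8 -17.7  95.9] lo [419. -75.  85.] hi [451.  26.  98.]
rim 1739 [607.9  -8.9] [271.2 104.1] 86.6 med [568.7  75.2  50.1] lo [ 556. -143.   45.] hi [668. 129.  52.]
wall 1014 [0.05835733 0.56267244]
```

The can stands on the board. Next I turn and go above the scoop handle.

```bash
python3 -m pendant '[{"jaw":1,"tx":0,"ty":-4,"tz":0,"ax":0,"ay":0,"az":-9},{"jaw":1,"tx":0,"ty":-8,"tz":0,"ax":0,"ay":0,"az":-18},{"jaw":1,"tx":-0.5,"ty":-12,"tz":0,"ax":0,"ay":0,"az":-27},{"jaw":1,"tx":-1,"ty":-16,"tz":0,"ax":0,"ay":0,"az":-36},{"jaw":1,"tx":-1.5,"ty":-20,"tz":0,"ax":0,"ay":0,"az":-45},{"jaw":1,"tx":-1.5,"ty":-24,"tz":-2,"ax":0,"ay":0,"az":-54},{"jaw":1,"tx":-1.5,"ty":-25.1,"tz":-5,"ax":0,"ay":0,"az":-62},{"jaw":1,"tx":-1.5,"ty":-25.1,"tz":-8,"ax":0,"ay":0,"az":-64.9},{"jaw":1,"tx":-1.5,"ty":-25.1,"tz":-9,"ax":0,"ay":0,"az":-64.9},{"jaw":1,"tx":-1.5,"ty":-25.1,"tz":-9,"ax":0,"ay":0,"az":-64.9}]'
python3 - <<'E'
from m import *
from scipy.spatial.transform import Rotation as R
s=manip.get_state(); print(s['position'],s['qpos']); q=s['ee_rot']; print(R.from_quat([*q[1:],q[0]]).as_matrix().round(3))
b=grab('wrist'); W2=pts(b); show('handle w',sel(b,W2,.39,.48,-.12,.03,.085,.11)); show('rim',sel(b,W2,.53,.72,-.17,.17,.045,.055))
E
```

```text
clock: 9.72
position: [0.4351, -0.0169, 0.1626]
ee_rot: [-0.0, 0.749, 0.663, -0.0]
contact_force: [0.5, 0.1, 0.1]
width: 0.0853
gripper_force: 0.0
[ 0.43508964 -0.01693854  0.16255957] [-1.99133440e-01  1.20224563e-01  1.89306537e+00  1.99096117e-04
  1.12929141e+00 -7.78454529e-02]
[[ 0.121  0.993 -0.001]
 [ 0.993 -0.121  0.   ]
 [ 0.    -0.001 -1.   ]]
handle w 4631 [435.6 -25.2] [101.4  22. ] 83.1 med [436.2 -20.1  96. ] lo [419. -76.  85.] hi [452.  25.  99.]
rim 7041 [577.7 -31.1] [ 98.  280.5] 19.8 med [565.7   5.9  50. ] lo [ 551. -148.   45.] hi [670. 113.  53.]
```

```bash
python3 -m pendant '[{"jaw":1,"tx":0.1,"ty":0,"tz":-4,"ax":0,"ay":0,"az":0},{"jaw":1,"tx":0.1,"ty":0,"tz":-8,"ax":0,"ay":0,"az":0},{"jaw":1,"tx":0.1,"ty":0,"tz":-9.8,"ax":0,"ay":0,"az":0},{"jaw":1,"tx":0.1,"ty":0,"tz":-9.8,"ax":0,"ay":0,"az":0},{"jaw":-1,"tx":0.1,"ty":0,"tz":-9.8,"ax":0,"ay":0,"az":0},{"jaw":-1,"tx":0.1,"ty":0,"tz":-9.8,"ax":0,"ay":0,"az":0},{"jaw":-1,"tx":0.1,"ty":0,"tz":-9.8,"ax":0,"ay":0,"az":0},{"jaw":-1,"tx":0.1,"ty":0,"tz":-9.8,"ax":0,"ay":0,"az":0},{"jaw":-1,"tx":0.1,"ty":0,"tz":-9.8,"ax":0,"ay":0,"az":0},{"jaw":-1,"tx":0.1,"ty":0,"tz":-9.8,"ax":0,"ay":0,"az":0}]' 120; python3 -m pendant '[{"jaw":-1,"tx":0,"ty":0,"tz":0,"ax":0,"ay":0,"az":0},{"jaw":-1,"tx":0,"ty":0,"tz":0,"ax":0,"ay":0,"az":0},{"jaw":-1,"tx":0,"ty":0,"tz":1,"ax":0,"ay":0,"az":0},{"jaw":-1,"tx":0,"ty":0,"tz":3,"ax":0,"ay":0,"az":0},{"jaw":-1,"tx":0,"ty":-1,"tz":6,"ax":0,"ay":0,"az":1},{"jaw":-1,"tx":0,"ty":-3,"tz":9,"ax":0,"ay":0,"az":2},{"jaw":-1,"tx":0,"ty":-6,"tz":11,"ax":0,"ay":0,"az":3.6},{"jaw":-1,"tx":0,"ty":-10,"tz":12,"ax":0,"ay":0,"az":3.6},{"jaw":-1,"tx":0,"ty":-10,"tz":12,"ax":0,"ay":0,"az":3.6}]' 120
python3 - <<'E'
from m import *
s=manip.get_state(); print(s['position'])
a=grab('top'); b=grab('wrist'); W=pts(a); W2=pts(b)
# pan points relative to TCP
p=sel(a,W,s['position'][0]-.06,s['position'][0]+.07,-.09,.07,.09,.18); show('pan+handle',p)
for y in np.arange(-.08,.06,.02):
    q=p[(abs(p[:,1]-y)<.01)]
    if len(q)>5: print(round(y,2),len(q),np.percentile(q[:,2],[5,20,50,90]).round(3),q[:,0].min().round(3),q[:,0].max().round(3))
cv2.imwrite('pics/w3.png',np.hstack([b['pixels'][:,:],]))
E
```

```text
clock: 11.02
position: [0.4364, -0.0176, 0.0656]
ee_rot: [0.001, 0.749, 0.663, 0.0]
contact_force: [-0.8, -0.4, 6.7]
width: 0.0202
gripper_force: 117.1
clock: 12.15
position: [0.4369, -0.12, 0.1859]
ee_rot: [0.002, 0.729, 0.684, 0.0]
contact_force: [0.7, 0.5, -3.3]
width: 0.0201
gripper_force: 117.8
[ 0.43694106 -0.11999095  0.18591739]
pan+handle 1285 [441.3 -26.6] [109.3  95.5] 86.8 med [444.2 -27.6 122.5] lo [391. -81. 114.] hi [490.  29. 178.]
-0.08 133 [0.12  0.122 0.144 0.163] 0.391 0.487
-0.06 240 [0.118 0.12  0.122 0.15 ] 0.391 0.488
-0.04 241 [0.118 0.12  0.123 0.152] 0.393 0.488
-0.02 233 [0.118 0.12  0.122 0.143] 0.394 0.488
0.0 231 [0.118 0.12  0.122 0.136] 0.396 0.489
0.02 207 [0.117 0.12  0.122 0.129] 0.396 0.49
```

View pics/w3.png

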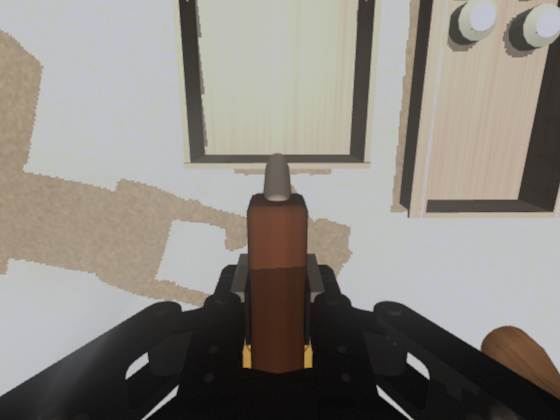

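The wrist view shows the scoop held level, with the handle between the pads at (280,280), the pan at (275,90) and the tub at right. Next I fix the tub's centre line and the ice positions precisely.

```bash
cat > tub.py <<'E'
from m import *
th=np.radians(86.6); ey=np.array([np.cos(th),np.sin(th)]); ex=np.array([ey[1],-ey[0]]); C=np.array([.625,-.010])
def totub(p): d=p[...,:2]-C; return np.stack([d@ex,d@ey],-1)*1000
if __name__=='__main__':
    for n in ('top','wrist'):
        a=load(n); W=pts(a); p=sel(a,W,.53,.72,-.19,.17,.046,.054); t=totub(p)
        k=abs(t[:,1])<110; print(n,'x',[(int(b),int(h)) for h,b in zip(*np.histogram(t[k,0],np.arange(-76,78,3))) if h>3])
        k=abs(t[:,0])<48; print(n,'y',[(int(b),int(h)) for h,b in zip(*np.histogram(t[k,1],np.arange(-160,160,3))) if h>2])
        for s in(-1,1):
            q=t[(abs(t[:,0]-s*57)<8)&(abs(t[:,1])<115)]
            if len(q)>30: print(s,np.median(q[:,0]),np.polyfit(q[:,1],q[:,0],1))
        p=W[(a['depth']>0)]; t=totub(p); z=p[:,2]
        k=(z>.031)&(z<.045)&(abs(t[:,0])<50)&(t[:,1]>-5)&(t[:,1]<125)
        if k.sum()>30:
            m=np.zeros((260,120),np.uint8); 
            ij=np.round(t[k]).astype(int)+[60,130]; m[ij[:,1],ij[:,0]]=1; m=cv2.morphologyEx(m,cv2.MORPH_CLOSE,np.ones((5,5)))
            nn,l,st,c=cv2.connectedComponentsWithStats(m); print('ice',[(np.round(c[i]-[60,130]).tolist(),int(st[i,2]),int(st[i,3])) for i in range(1,nn) if st[i,4]>60])
E
python3 tub.py
```

```text
top x [(-73, 15), (-70, 58), (-67, 41), (-64, 53), (-61, 54), (-58, 51), (53, 54), (56, 59), (59, 44), (62, 49), (65, 39), (68, 13)]
top y [(-139, 10), (-136, 22), (-133, 15), (128, 23), (131, 23)]
-1 -60.492017710335475 [ 4.67972673e-03 -6.04144801e+01]
1 58.60057443195763 [2.36098989e-03 5.88801983e+01]
ice [([29.0, 18.0], 25, 30), ([-23.0, 22.0], 24, 24), ([23.0, 61.0], 21, 27), ([-32.0, 63.0], 27, 23), ([-26.0, 99.0], 24, 23), ([26.0, 103.0], 24, 27)]
wrist x [(-70, 548), (-67, 737), (-64, 722), (-61, 727), (-58, 720), (-55, 288), (53, 25), (56, 31)]
wrist y [(-136, 293), (-133, 444), (-130, 26)]
-1 -59.442930467745065 [-6.65283518e-04 -5.94233964e+01]
1 56.20977890909444 [-2.31429487e-02  5.38009272e+01]
ice [([28.0, 18.0], 28, 30), ([-22.0, 23.0], 31, 28)]
```

```bash
python3 - <<'E'
from m import *
for n in('top','wrist'):
    a=load(n); W=pts(a); show('mill '+n,sel(a,W,.5,.8,-.36,-.17,.06,.16))
a=load('top'); print(onplane(a,399,160,.07), onplane(a,404,153,.14))
E
```

```text
mill top 583 [ 726.8 -328.4] [ 49.6 140.1] 78.4 med [ 756.3 -323.3  117. ] lo [ 659. -360.   60.] hi [ 800. -295.  160.]
mill wrist 568 [ 680.3 -301.1] [28.1 10.8] 14.3 med [ 674.9 -300.4   71.9] lo [ 667. -310.   60.] hi [ 695. -296.   93.]
[ 0.68269261 -0.31992931  0.07      ] [ 0.67953022 -0.31503932  0.14      ]
```

```bash
python3 -m pendant '[{"jaw":-1,"tx":3,"ty":-1,"tz":0,"ax":0,"ay":0,"az":0},{"jaw":-1,"tx":7,"ty":-2,"tz":0,"ax":0,"ay":0,"az":0},{"jaw":-1,"tx":11,"ty":-3.5,"tz":0,"ax":0,"ay":0,"az":0},{"jaw":-1,"tx":15,"ty":-4.6,"tz":0,"ax":0,"ay":0,"az":0},{"jaw":-1,"tx":17,"ty":-5,"tz":0,"ax":0,"ay":0,"az":0},{"jaw":-1,"tx":17.7,"ty":-5.1,"tz":0,"ax":0,"ay":0,"az":0},{"jaw":-1,"tx":17.7,"ty":-5.1,"tz":-2,"ax":0,"ay":0,"az":0},{"jaw":-1,"tx":17.7,"ty":-5.1,"tz":-5,"ax":0,"ay":0,"az":0},{"jaw":-1,"tx":17.7,"ty":-5.1,"tz":-5,"ax":0,"ay":0,"az":0}]'
python3 - <<'E'
from tub import *
s=manip.get_state(); print(s['position'],s['qpos'],totub(s['position']))
a=grab('top'); b=grab('wrist'); 
for n,im in(('top',a),('wrist',b)):
    W=pts(im); p=W[(im['depth']>0)&(W[...,2]>.064)&(W[...,2]<.115)]; t=totub(p); k=(abs(t[:,0])<70)&(t[:,1]<60)&(t[:,1]>-118); t=t[k]; print(n,t.min(0),t.max(0),np.percentile(t,[2,98],axis=0).round())
E
```

```text
clock: 13.38
position: [0.6099, -0.1664, 0.1321]
ee_rot: [-0.004, 0.728, 0.686, -0.002]
contact_force: [0.4, 0.1, -3.0]
width: 0.0199
gripper_force: 118.0
[ 0.60991111 -0.1664384   0.13208952] [-3.76429029e-01  4.30535182e-01  1.52072736e+00  5.75596301e-05
  1.19849951e+00 -3.17188306e-01] [  -5.78453555 -157.05790923]
top [ -55.85119712 -116.61925632] [40.62655615 -8.48957428] [[ -55. -112.]
 [  38.  -11.]]
wrist [ -51.53621946 -113.13878867] [ 43.05515217 -27.17029244] [[ -49. -111.]
 [  41.  -29.]]
```

```bash
python3 -m pendant '[{"jaw":-1,"tx":0,"ty":0,"tz":0,"ax":0,"ay":0,"az":0},{"jaw":-1,"tx":0,"ty":0,"tz":0,"ax":0,"ay":0,"az":0},{"jaw":-1,"tx":0,"ty":0,"tz":0,"ax":0,"ay":0,"az":0}]'
python3 - <<'E'
from tub import *
s=manip.get_state(); print(s['position'],totub(s['position']))
b=grab('wrist'); 
for n,im in(('wrist',b),):
    W=pts(im); p=W[(im['depth']>0)&(W[...,2]>.064)&(W[...,2]<.115)]; t=totub(p); k=(abs(t[:,0])<70)&(t[:,1]<60)&(t[:,1]>-118); t=t[k]; print(n,t.min(0),t.max(0),np.percentile(t,[2,98],axis=0).round())
E
```

```text
clock: 13.85
position: [0.6134, -0.1685, 0.1355]
ee_rot: [0.001, 0.728, 0.686, 0.0]
contact_force: [-0.2, 0.6, -2.6]
width: 0.0203
gripper_force: 118.1
[ 0.61337351 -0.1684542   0.13551992] [  -2.20868517 -158.86482315]
wrist [ -49.38124711 -114.38689349] [ 45.39023708 -28.57885152] [[ -47. -112.]
 [  43.  -31.]]
```

```bash
python3 -m pendant '[{"jaw":-1,"tx":0.1,"ty":-0.2,"tz":0,"ax":0,"ay":0,"az":0},{"jaw":-1,"tx":0.1,"ty":-0.3,"tz":-2,"ax":0,"ay":0,"az":0},{"jaw":-1,"tx":0.1,"ty":-0.3,"tz":-4,"ax":0,"ay":0,"az":0},{"jaw":-1,"tx":0.1,"ty":-0.3,"tz":-5.5,"ax":0,"ay":0,"az":0},{"jaw":-1,"tx":0.1,"ty":-0.3,"tz":-6,"ax":0,"ay":0,"az":0},{"jaw":-1,"tx":0.1,"ty":-0.3,"tz":-6,"ax":0,"ay":0,"az":0}]';  python3 -m pendant '[{"jaw":-1,"tx":0,"ty":0,"tz":-0.2,"ax":0,"ay":0,"az":0},{"jaw":-1,"tx":0,"ty":0,"tz":-0.4,"ax":0,"ay":0,"az":0},{"jaw":-1,"tx":0,"ty":0,"tz":-0.4,"ax":0,"ay":0,"az":0}]'
```

```text
clock: 14.65
position: [0.6143, -0.1714, 0.0747]
ee_rot: [-0.0, 0.728, 0.686, 0.0]
contact_force: [-0.7, -0.3, -3.0]
width: 0.0204
gripper_force: 118.0
clock: 15.02
position: [0.6144, -0.1714, 0.0711]
ee_rot: [0.0, 0.728, 0.686, 0.0]
contact_force: [0.5, 0.2, -2.3]
width: 0.02
gripper_force: 118.3
```

```bash
python3 -m pendant '[{"jaw":-1,"tx":0,"ty":0,"tz":-0.1,"ax":0,"ay":0,"az":0},{"jaw":-1,"tx":0,"ty":0,"tz":-0.1,"ax":0,"ay":0,"az":0}]';  python3 -m pendant '[{"jaw":-1,"tx":0,"ty":0,"tz":0,"ax":-1,"ay":0,"az":0},{"jaw":-1,"tx":0,"ty":0,"tz":0,"ax":-1,"ay":0,"az":0}]'
```

```text
clock: 15.28
position: [0.6144, -0.1716, 0.0708]
ee_rot: [0.001, 0.728, 0.686, 0.0]
contact_force: [-1.6, -0.8, 3.8]
width: 0.0199
gripper_force: 119.2
clock: 15.52
position: [0.6147, -0.1717, 0.0711]
ee_rot: [0.008, 0.728, 0.686, -0.006]
contact_force: [-1.4, -2.2, 6.7]
width: 0.021
gripper_force: 119.5
```

```bash
python3 -m pendant '[{"jaw":-1,"tx":0.03,"ty":0.5,"tz":0,"ax":0,"ay":0,"az":0},{"jaw":-1,"tx":0.06,"ty":1,"tz":0,"ax":0,"ay":0,"az":0},{"jaw":-1,"tx":0.09,"ty":1.5,"tz":0,"ax":0,"ay":0,"az":0},{"jaw":-1,"tx":0.12,"ty":2,"tz":0,"ax":0,"ay":0,"az":0},{"jaw":-1,"tx":0.15,"ty":2.5,"tz":0,"ax":0,"ay":0,"az":0},{"jaw":-1,"tx":0.18,"ty":3,"tz":0,"ax":0,"ay":0,"az":0},{"jaw":-1,"tx":0.21,"ty":3.5,"tz":0,"ax":0,"ay":0,"az":0},{"jaw":-1,"tx":0.24,"ty":4,"tz":0,"ax":0,"ay":0,"az":0},{"jaw":-1,"tx":0.27,"ty":4.5,"tz":0,"ax":0,"ay":0,"az":0},{"jaw":-1,"tx":0.3,"ty":5,"tz":0,"ax":0,"ay":0,"az":0}]'
python3 - <<'E'
from h import *
a=grab('top'); b=grab('wrist')
A=cv2.resize(a['pixels'][155:220,240:360],(600,325),interpolation=cv2.INTER_CUBIC); B=cv2.resize(b['pixels'],(360,270)); 
cv2.imwrite('pics/s1.png',np.vstack([A,np.pad(B,((0,0),(0,240),(0,0)))]))
E
```

```text
clock: 16.77
position: [0.6195, -0.1238, 0.0721]
ee_rot: [0.01, 0.728, 0.686, -0.006]
contact_force: [1.4, -6.4, 8.6]
width: 0.0202
gripper_force: 119.7
```

View pics/s1.png

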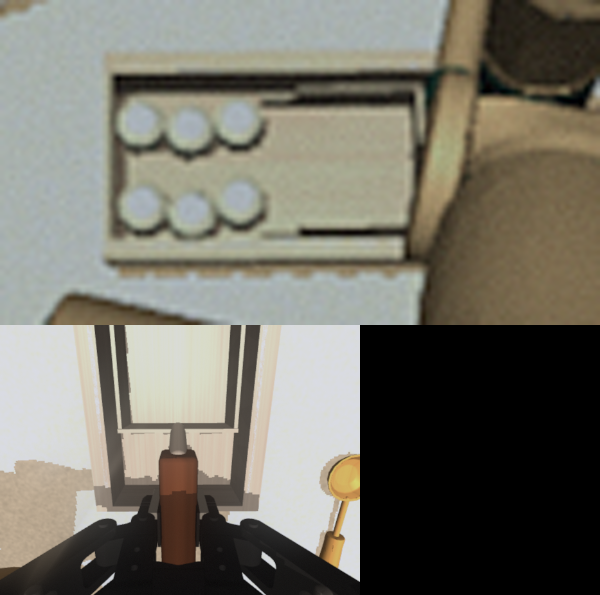

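The top crop shows the six pieces in two rows against the tub's left end, x 118–262. The pan lip is just behind them and the rows sit between its sides, so I keep pushing.

```bash
python3 -m pendant '[{"jaw":-1,"tx":0.03,"ty":0.5,"tz":0,"ax":0,"ay":0,"az":0},{"jaw":-1,"tx":0.06,"ty":1,"tz":0,"ax":0,"ay":0,"az":0},{"jaw":-1,"tx":0.09,"ty":1.5,"tz":0,"ax":0,"ay":0,"az":0},{"jaw":-1,"tx":0.12,"ty":2,"tz":0,"ax":0,"ay":0,"az":0},{"jaw":-1,"tx":0.15,"ty":2.5,"tz":0,"ax":0,"ay":0,"az":0},{"jaw":-1,"tx":0.15,"ty":2.5,"tz":0,"ax":0,"ay":0,"az":0}]';python3 -m pendant '[{"jaw":-1,"tx":0.03,"ty":0.5,"tz":0,"ax":0,"ay":0,"az":0},{"jaw":-1,"tx":0.06,"ty":1,"tz":0,"ax":0,"ay":0,"az":0},{"jaw":-1,"tx":0.09,"ty":1.5,"tz":0,"ax":0,"ay":0,"az":0},{"jaw":-1,"tx":0.12,"ty":2,"tz":0,"ax":0,"ay":0,"az":0},{"jaw":-1,"tx":0.15,"ty":2.5,"tz":0,"ax":0,"ay":0,"az":0},{"jaw":-1,"tx":0.15,"ty":2.5,"tz":0,"ax":0,"ay":0,"az":0}]'
python3 - <<'E'
from tub import *
s=manip.get_state(); print(totub(s['position']),s['contact_force'])
a=grab('top'); W=pts(a); t=totub(W); z=W[...,2]
m=((a['depth']>0)&(z>.030)&(z<.05)&(abs(t[...,0])<46)&(t[...,1]>-20)&(t[...,1]<126)).astype(np.uint8)
nn,l,st,c=cv2.connectedComponentsWithStats(m)
for i in range(1,nn):
    if st[i,4]>15: print(st[i,4],t[l==i].mean(0).round(),z[l==i].mean().round(3))
E
```

```text
clock: 17.62
position: [0.6209, -0.0979, 0.0719]
ee_rot: [0.01, 0.728, 0.686, -0.005]
contact_force: [1.1, -4.8, 7.3]
width: 0.0206
gripper_force: 119.6
clock: 18.38
position: [0.623, -0.0785, 0.0738]
ee_rot: [0.014, 0.727, 0.687, -0.008]
contact_force: [-1.2, -8.6, 7.6]
width: 0.0205
gripper_force: 119.6
[  2.05176878 -68.53597736] [-1.21736971 -8.5993561   7.5622009 ]
39 [44. 20.] 0.039
316 [-10.  80.] 0.035
53 [ 21. 111.] 0.033
```

```bash
python3 -m pendant '[{"jaw":-1,"tx":-0.1,"ty":0.5,"tz":0,"ax":0,"ay":0,"az":0},{"jaw":-1,"tx":-0.1,"ty":1,"tz":0,"ax":0,"ay":0,"az":0},{"jaw":-1,"tx":-0.05,"ty":1.5,"tz":0,"ax":0,"ay":0,"az":0},{"jaw":-1,"tx":0,"ty":2,"tz":0,"ax":0,"ay":0,"az":0},{"jaw":-1,"tx":0,"ty":2.3,"tz":0,"ax":0,"ay":0,"az":0},{"jaw":-1,"tx":0,"ty":2.3,"tz":0,"ax":0,"ay":0,"az":0}]'
python3 - <<'E'
from tub import *
s=manip.get_state(); print(totub(s['position']),s['contact_force'])
a=grab('top'); W=pts(a); t=totub(W); z=W[...,2]
cv2.imwrite('pics/s2.png',cv2.resize(a['pixels'][155:220,240:360],(780,422),interpolation=cv2.INTER_CUBIC))
E
```

```text
clock: 19.18
position: [0.6228, -0.0558, 0.0737]
ee_rot: [0.014, 0.727, 0.687, -0.008]
contact_force: [-1.1, -17.9, 13.7]
width: 0.0199
gripper_force: 120.6
[  0.54023625 -45.83838167] [ -1.13856562 -17.87391687  13.73114451]
```

View pics/s2.png

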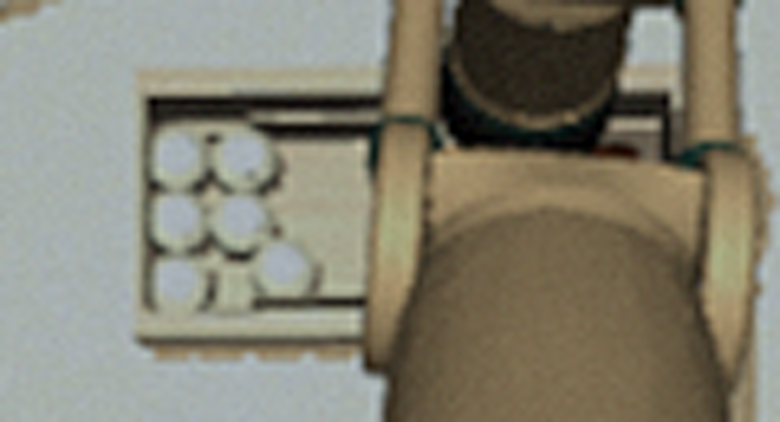

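The top crop shows three pieces fully on the pan at (243,160), (240,222) and (285,270). The other three stand against the end wall at x≈178, beyond the lip. I tip the lip up while drawing back, then lift.

```bash
python3 -m pendant '[{"jaw":-1,"tx":0,"ty":-0.2,"tz":0,"ax":1,"ay":0,"az":0},{"jaw":-1,"tx":0,"ty":-0.6,"tz":0,"ax":4,"ay":0,"az":0},{"jaw":-1,"tx":0,"ty":-1.2,"tz":0,"ax":7,"ay":0,"az":0},{"jaw":-1,"tx":-0.1,"ty":-1.8,"tz":0,"ax":10,"ay":0,"az":0},{"jaw":-1,"tx":-0.1,"ty":-2.4,"tz":0,"ax":13,"ay":0,"az":0},{"jaw":-1,"tx":-0.1,"ty":-3,"tz":0.2,"ax":16,"ay":0,"az":0},{"jaw":-1,"tx":-0.1,"ty":-3.2,"tz":0.6,"ax":18,"ay":0,"az":0},{"jaw":-1,"tx":-0.1,"ty":-3.2,"tz":0.6,"ax":18,"ay":0,"az":0}]'
python3 - <<'E'
from tub import *
a=grab('top'); b=grab('scene')
A=cv2.resize(a['pixels'][155:220,240:360],(600,325),interpolation=cv2.INTER_CUBIC); B=cv2.resize(b['pixels'][170:310,150:350],(386,270)); 
cv2.imwrite('pics/s3.png',np.vstack([A,np.pad(B,((0,0),(0,214),(0,0)))]))
E
```

```text
clock: 20.23
position: [0.6192, -0.0811, 0.0754]
ee_rot: [-0.107, 0.72, 0.678, 0.101]
contact_force: [0.2, 1.3, -3.1]
width: 0.0204
gripper_force: 118.1
```

View pics/s3.png

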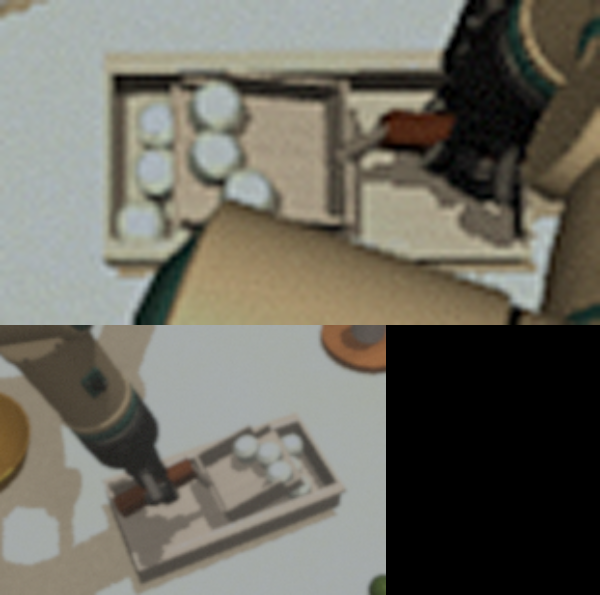

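Three pieces lie in the tilted pan at (215,105), (215,157) and (248,190), and three stay in the tub at x≈150. I lift.

```bash
python3 -m pendant '[{"jaw":-1,"tx":0,"ty":0,"tz":0.5,"ax":1,"ay":0,"az":0},{"jaw":-1,"tx":0,"ty":0,"tz":1.5,"ax":2,"ay":0,"az":0},{"jaw":-1,"tx":0,"ty":0,"tz":3,"ax":3,"ay":0,"az":0},{"jaw":-1,"tx":0,"ty":0,"tz":5,"ax":4,"ay":0,"az":0},{"jaw":-1,"tx":0,"ty":0,"tz":7,"ax":5,"ay":0,"az":0},{"jaw":-1,"tx":0,"ty":0,"tz":9,"ax":5,"ay":0,"az":0},{"jaw":-1,"tx":0,"ty":0,"tz":11,"ax":5,"ay":0,"az":0},{"jaw":-1,"tx":0,"ty":0,"tz":12.5,"ax":5,"ay":0,"az":0},{"jaw":-1,"tx":0,"ty":0,"tz":13,"ax":5,"ay":0,"az":0},{"jaw":-1,"tx":0,"ty":0,"tz":13,"ax":5,"ay":0,"az":0}]'
python3 - <<'E'
from tub import *
s=manip.get_state(); print(s['qpos'],s['position'])
a=grab('top'); W=pts(a); t=totub(W); z=W[...,2]
m=((a['depth']>0)&(z>.029)&(z<.042)&(abs(t[...,0])<50)&(t[...,1]>50)&(t[...,1]<126)).astype(np.uint8); print('left in tub px',m.sum())
hsv=cv2.cvtColor(a['pixels'],cv2.COLOR_BGR2HSV)
cv2.imwrite('pics/s4.png',cv2.resize(a['pixels'][140:230,220:380],(800,450),interpolation=cv2.INTER_CUBIC))
E
```

```text
clock: 21.58
position: [0.6191, -0.0804, 0.2059]
ee_rot: [-0.139, 0.715, 0.673, 0.131]
contact_force: [-0.1, -0.5, -4.7]
width: 0.0202
gripper_force: 118.2
[-0.44291933  0.42667633  1.40297656  0.34629152  1.48829911 -0.4426625 ] [ 0.61906658 -0.08038039  0.20586538]
left in tub px 123
```

View pics/s4.png

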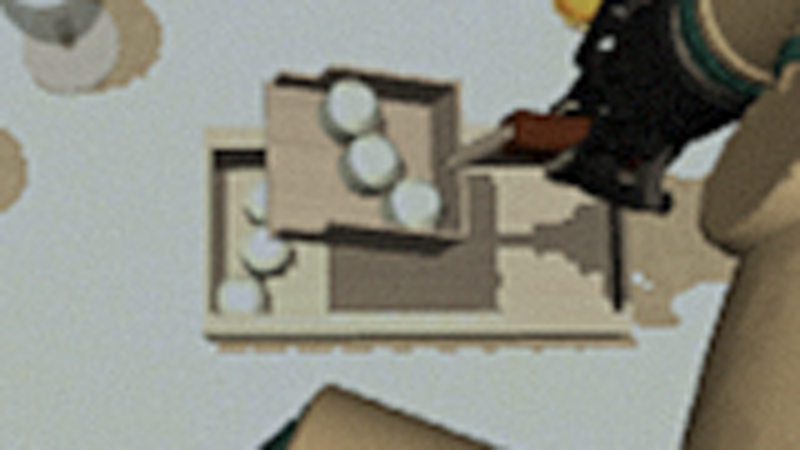

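Three pieces lie in the pan at (352,105), (370,163) and (412,203). The other three stay in the tub at (265,200), (268,248) and (240,297). Next I carry the scoop to the bowl, turning the lip towards the robot.

```bash
python3 -m pendant '[{"jaw":-1,"tx":0,"ty":-0.4,"tz":0.5,"ax":0,"ay":0,"az":1},{"jaw":-1,"tx":-0.1,"ty":-1.2,"tz":1,"ax":0,"ay":0,"az":3},{"jaw":-1,"tx":-0.2,"ty":-2.4,"tz":1.6,"ax":0,"ay":0,"az":6},{"jaw":-1,"tx":-0.4,"ty":-4,"tz":2.2,"ax":0,"ay":0,"az":9},{"jaw":-1,"tx":-0.6,"ty":-5.8,"tz":2.7,"ax":0,"ay":0,"az":12},{"jaw":-1,"tx":-0.8,"ty":-7.6,"tz":3,"ax":0,"ay":0,"az":15},{"jaw":-1,"tx":-1,"ty":-9.4,"tz":3,"ax":0,"ay":0,"az":18},{"jaw":-1,"tx":-1.2,"ty":-11.2,"tz":3,"ax":0,"ay":0,"az":21},{"jaw":-1,"tx":-1.4,"ty":-13,"tz":3,"ax":0,"ay":0,"az":24},{"jaw":-1,"tx":-1.5,"ty":-14.5,"tz":3,"ax":0,"ay":0,"az":27}]';python3 -m pendant '[{"jaw":-1,"tx":-0.1,"ty":-1.5,"tz":0,"ax":0,"ay":0,"az":3},{"jaw":-1,"tx":-0.3,"ty":-3.2,"tz":0,"ax":0,"ay":0,"az":6},{"jaw":-1,"tx":-0.5,"ty":-5,"tz":0,"ax":0,"ay":0,"az":9},{"jaw":-1,"tx":-0.7,"ty":-6.8,"tz":0,"ax":0,"ay":0,"az":13},{"jaw":-1,"tx":-0.9,"ty":-8.6,"tz":0,"ax":0,"ay":0,"az":17},{"jaw":-1,"tx":-1.1,"ty":-10.4,"tz":0,"ax":0,"ay":0,"az":21},{"jaw":-1,"tx":-1.3,"ty":-12.2,"tz":0,"ax":0,"ay":0,"az":25},{"jaw":-1,"tx":-1.5,"ty":-14,"tz":0,"ax":0,"ay":0,"az":29},{"jaw":-1,"tx":-1.6,"ty":-15.5,"tz":0,"ax":0,"ay":0,"az":32},{"jaw":-1,"tx":-1.6,"ty":-16.4,"tz":0,"ax":0,"ay":0,"az":33}]'
cat > sc.py <<'E'
from h import *
from scipy.spatial.transform import Rotation as R
def scoop():
    s=manip.get_state(); q=s['ee_rot']; M=R.from_quat([*q[1:],q[0]]).as_matrix()
    F=M[:,0]; U=-M[:,2]; P=s['position']   # tool x = scoop forward, -tool z = scoop up
    lip=P+.151*F-.0655*U; org=P+.096*F-.0655*U
    return s,P,F,U,org,lip
if __name__=='__main__':
    s,P,F,U,org,lip=scoop()
    print('TCP',P.round(4),'F',F.round(3),'pitch up',np.degrees(np.arcsin(F[2])).round(1),'heading',np.degrees(np.arctan2(F[1],F[0])).round(1),'lip',lip.round(3),'q',s['qpos'].round(2))
    B=np.array([.426,-.282]); print('lip-bowl along F,side',((lip[:2]-B)@(F[:2]/np.hypot(*F[:2]))).round(3))
    # ice: bright points above the pan floor in scoop frame
    a=grab('top'); W=pts(a); d=W-org; V=np.cross(U,F); x,y,z=d@F,d@V,d@U
    k=(a['depth']>0)&(abs(y)<.042)&(x>-.045)&(x<.09)&(z>.02)&(z<.05); m=k.astype(np.uint8)
    n,l,st,c=cv2.connectedComponentsWithStats(m); print('ice in pan',[(int(st[i,4]),(np.array([x[l==i].mean(),y[l==i].mean(),z[l==i].mean()])*1000).round()) for i in range(1,n) if st[i,4]>20])
E
python3 sc.py
```

```text
clock: 22.88
position: [0.6045, -0.2269, 0.2357]
ee_rot: [-0.165, 0.537, 0.822, 0.095]
contact_force: [-0.3, 0.1, -3.9]
width: 0.0205
gripper_force: 118.1
clock: 24.12
position: [0.5887, -0.3903, 0.2353]
ee_rot: [-0.185, 0.282, 0.94, 0.044]
contact_force: [0.0, -0.0, -3.4]
width: 0.0199
gripper_force: 118.1
TCP [ 0.5887 -0.3903  0.2353] F [-0.772  0.514  0.373] pitch up 21.9 heading 146.3 lip [ 0.451 -0.3    0.231] q [-0.66  0.72  0.79 -0.05  2.01 -1.66]
lip-bowl along F,side -0.031
ice in pan []
```

```bash
python3 - <<'E'
from sc import *
s,P,F,U,org,lip=scoop(); V=np.cross(U,F)
for n in('top','scene','wrist'):
    a=load(n) if n=='top' else grab(n); W=pts(a); d=W-org; x,y,z=d@F,d@V,d@U
    k=(a['depth']>0)&(abs(y)<.05)&(x>-.06)&(x<.06)&(z>-.01)&(z<.06)
    print(n,k.sum(),np.histogram(z[k]*1000,np.arange(-10,61,5))[0])
    k&=(abs(y)<.042)&(x>-.045)&(z>.012)&(z<.05)
    g=np.zeros((7,6),int)
    H=np.histogram2d(x[k]*1000,y[k]*1000,[np.arange(-50,61,10),np.arange(-45,46,10)])[0].astype(int); print(H)
    if k.sum(): v,u=np.nonzero(k); print('px',u.min(),u.max(),v.min(),v.max())
E
```

```text
top 9 [0 0 0 0 0 0 0 0 0 6 3 0 0 0]
[[0 0 0 0 0 0 0 0 0]
 [0 0 0 0 0 0 0 0 0]
 [0 0 0 0 0 0 0 0 0]
 [0 0 0 0 0 0 0 0 0]
 [0 0 0 0 0 0 0 0 0]
 [0 0 0 0 0 0 0 0 0]
 [0 0 0 0 0 0 0 0 0]
 [0 0 0 0 0 0 0 0 0]
 [0 0 0 0 0 0 0 0 0]
 [0 0 0 0 0 0 0 0 0]
 [0 0 0 0 0 0 0 0 0]]
scene 2686 [  0  29 962 162 157 163 160 295 468 221  39   7  13  10]
[[ 0  0  0  0  1  1  6  2  2]
 [ 0  0  0  0  0 46 28 26  8]
 [ 0  0  0 42 34 33 24 20  5]
 [ 6 21 22 40 24 17  7  6  8]
 [21 28 18 28 24 10  0  0  8]
 [18 24 18  4  2  0  0  0  4]
 [ 5 12  6  0  0  0  0  0  2]
 [ 0  0  0  0  0  0  0  0  6]
 [ 0  0  0  0  0  0  0  0  4]
 [ 0  0  0  0  0  0  0  0  1]
 [ 0  0  0  0  0  0  0  0  0]]
px 57 107 197 237
wrist 33239 [    0    12 14887   593   674   778   897  4589  6845  3458   257    79
    79    91]
[[  0   0   0   0  27  25 177 164  33]
 [  0   0   0   0   0 204 394 388 180]
 [  0   0   0 192 357 337 411 382 133]
 [ 35 205 158 403 435 417 101  94   0]
 [268 463 479 373 418 292   1   0   0]
 [260 473 468  83  71  10   0   0   0]
 [ 80 247 157   0   0   0   0   0   0]
 [  0   0   0   0   0   0   0   0   0]
 [  0   0   0   0   0   0   0   0   0]
 [  0   0   0   0   0   0   0   0   0]
 [  0   0   0   0   0   0   0   0   0]]
px 197 360 25 155
```

The scene and wrist depths show three pieces lying diagonally in the pan. Next I lower and tip.

```bash
python3 -m pendant '[{"jaw":-1,"tx":-0.1,"ty":0.1,"tz":-0.5,"ax":-1.7,"ay":-2.5,"az":0},{"jaw":-1,"tx":-0.3,"ty":0.2,"tz":-1.2,"ax":-4.4,"ay":-6.7,"az":0},{"jaw":-1,"tx":-0.6,"ty":0.4,"tz":-2,"ax":-7.2,"ay":-10.8,"az":0},{"jaw":-1,"tx":-0.9,"ty":0.6,"tz":-3,"ax":-10,"ay":-15,"az":0},{"jaw":-1,"tx":-1.1,"ty":0.75,"tz":-4,"ax":-12.2,"ay":-18.3,"az":0},{"jaw":-1,"tx":-1.7,"ty":1.2,"tz":-3.7,"ax":-15,"ay":-22.5,"az":0},{"jaw":-1,"tx":-2.4,"ty":1.6,"tz":-3.2,"ax":-18,"ay":-27,"az":0},{"jaw":-1,"tx":-3,"ty":2,"tz":-2.8,"ax":-20.5,"ay":-30.8,"az":0},{"jaw":-1,"tx":-3,"ty":2,"tz":-2.8,"ax":-20.5,"ay":-30.8,"az":0}]'; python3 sc.py
```

```text
clock: 25.4
position: [0.5557, -0.3666, 0.2079]
ee_rot: [0.12, 0.289, 0.949, -0.048]
contact_force: [-0.3, -0.5, -4.6]
width: 0.0204
gripper_force: 118.3
TCP [ 0.5557 -0.3666  0.2079] F [-0.804  0.537 -0.256] pitch up -14.8 heading 146.3 lip [ 0.447 -0.296  0.106] q [-0.69  0.29  1.57  0.    1.02 -1.67]
lip-bowl along F,side -0.026
ice in pan [(129, array([  8., -22.,  29.]))]
```

```bash
python3 -m pendant '[{"jaw":-1,"tx":-0.8,"ty":0.6,"tz":0.8,"ax":-2.8,"ay":-4.2,"az":0},{"jaw":-1,"tx":-1.7,"ty":1.1,"tz":1.7,"ax":-5.5,"ay":-8.3,"az":0},{"jaw":-1,"tx":-2.6,"ty":1.7,"tz":2.5,"ax":-8.3,"ay":-12.5,"az":0},{"jaw":-1,"tx":-3.6,"ty":2.4,"tz":3.2,"ax":-11,"ay":-16.6,"az":0},{"jaw":-1,"tx":-4.6,"ty":3.1,"tz":4,"ax":-13.8,"ay":-20.8,"az":0},{"jaw":-1,"tx":-5.7,"ty":3.8,"tz":4.6,"ax":-16.6,"ay":-25,"az":0},{"jaw":-1,"tx":-6.8,"ty":4.5,"tz":5,"ax":-19.4,"ay":-29.2,"az":0},{"jaw":-1,"tx":-8,"ty":5.3,"tz":5.4,"ax":-22.2,"ay":-33.3,"az":0},{"jaw":-1,"tx":-8,"ty":5.3,"tz":5.4,"ax":-22.2,"ay":-33.3,"az":0},{"jaw":-1,"tx":-8,"ty":5.3,"tz":5.4,"ax":-22.2,"ay":-33.3,"az":0}]'; cat > chk.py <<'E'
from sc import *
s,P,F,U,org,lip=scoop(); V=np.cross(U,F); print('pitch',np.degrees(np.arcsin(F[2])).round(1),'lip',lip.round(3))
for n in('scene','wrist','top'):
    a=grab(n); W=pts(a); d=W-org; x,y,z=d@F,d@V,d@U
    k=(a['depth']>0)&(abs(y)<.040)&(x>-.044)&(x<.07)&(z>.013)&(z<.05)
    print(n,'in pan',k.sum(), (np.array([x[k].mean(),y[k].mean()])*1000).round() if k.sum() else '')
    hsv=cv2.cvtColor(a['pixels'],cv2.COLOR_BGR2HSV)
    r=np.hypot(W[...,0]-.426,W[...,1]+.282); b=(a['depth']>0)&(r<.07)&(W[...,2]>.01)&(W[...,2]<.075)&(hsv[...,1]<80)
    nn,l,st,c=cv2.connectedComponentsWithStats(b.astype(np.uint8)); print(n,'pale in bowl',[(int(st[i,4]),(W[l==i].mean(0)*1000).round()) for i in range(1,nn) if st[i,4]>15])
E
python3 chk.py
```

```text
clock: 26.7
position: [0.4822, -0.3106, 0.2729]
ee_rot: [0.43, 0.266, 0.851, -0.144]
contact_force: [0.2, -1.0, -2.7]
width: 0.0204
gripper_force: 118.4
pitch -53.9 lip [ 0.451 -0.292  0.112]
scene in pan 0 
scene pale in bowl [(412, array([ 432., -275.,   31.]))]
wrist in pan 0 
wrist pale in bowl []
top in pan 0 
top pale in bowl [(208, array([ 418., -267.,   31.]))]
```

The ice is in the bowl and the pan is empty. I level the scoop, raised, and take it back to its old spot.

```bash
python3 -m pendant '[{"jaw":-1,"tx":0,"ty":0,"tz":2,"ax":0,"ay":0,"az":0},{"jaw":-1,"tx":0,"ty":0,"tz":4,"ax":3,"ay":4.5,"az":0},{"jaw":-1,"tx":0,"ty":0,"tz":4,"ax":8,"ay":12,"az":0},{"jaw":-1,"tx":0,"ty":0,"tz":4,"ax":13,"ay":19.5,"az":0},{"jaw":-1,"tx":0,"ty":0,"tz":4,"ax":18,"ay":27,"az":0},{"jaw":-1,"tx":0,"ty":0,"tz":4,"ax":23,"ay":34.5,"az":0},{"jaw":-1,"tx":0,"ty":0,"tz":4,"ax":28,"ay":42,"az":0},{"jaw":-1,"tx":0,"ty":0,"tz":4,"ax":30.3,"ay":45.5,"az":0},{"jaw":-1,"tx":0,"ty":0,"tz":4,"ax":30.3,"ay":45.5,"az":0},{"jaw":-1,"tx":0,"ty":0,"tz":4,"ax":30.3,"ay":45.5,"az":0}]'; python3 chk.py; python3 sc.py | head -1
```

```text
clock: 28.1
position: [0.4814, -0.3116, 0.3129]
ee_rot: [-0.01, 0.291, 0.957, -0.015]
contact_force: [-0.3, -0.8, -3.7]
width: 0.0198
gripper_force: 118.2
pitch 0.6 lip [ 0.354 -0.229  0.249]
scene in pan 0 
scene pale in bowl [(425, array([ 433., -274.,   32.]))]
wrist in pan 0 
wrist pale in bowl []
top in pan 0 
top pale in bowl [(64, array([ 432., -253.,   31.])), (18, array([ 392., -266.,   28.]))]
TCP [ 0.4808 -0.311   0.3136] F [-0.831  0.556  0.011] pitch up 0.6 heading 146.2 lip [ 0.354 -0.228  0.25 ] q [-0.67  0.25  1.35 -0.04  1.56 -1.65]
```

```bash
python3 -m pendant '[{"jaw":-1,"tx":0,"ty":2,"tz":0,"ax":0,"ay":0,"az":-5},{"jaw":-1,"tx":-0.5,"ty":6,"tz":0,"ax":0,"ay":0,"az":-12},{"jaw":-1,"tx":-1,"ty":10,"tz":0,"ax":0,"ay":0,"az":-20},{"jaw":-1,"tx":-2,"ty":14,"tz":-2,"ax":0,"ay":0,"az":-28},{"jaw":-1,"tx":-2.5,"ty":18,"tz":-4,"ax":0,"ay":0,"az":-36},{"jaw":-1,"tx":-3,"ty":22,"tz":-6,"ax":0,"ay":0,"az":-44},{"jaw":-1,"tx":-3.5,"ty":26,"tz":-9,"ax":0,"ay":0,"az":-52},{"jaw":-1,"tx":-4.2,"ty":28.5,"tz":-12,"ax":0,"ay":0,"az":-60},{"jaw":-1,"tx":-4.5,"ty":29.4,"tz":-15,"ax":0,"ay":0,"az":-63},{"jaw":-1,"tx":-4.5,"ty":29.4,"tz":-15,"ax":0,"ay":0,"az":-63}]';python3 -m pendant '[{"jaw":-1,"tx":0,"ty":0,"tz":0,"ax":0,"ay":0,"az":0},{"jaw":-1,"tx":0,"ty":0,"tz":0,"ax":0,"ay":0,"az":0}]'; python3 - <<'E'
from sc import *
s,P,F,U,org,lip=scoop(); print(P,F.round(3),U.round(3))
E
```

```text
clock: 29.55
position: [0.4337, -0.0165, 0.1618]
ee_rot: [-0.018, 0.747, 0.665, -0.009]
contact_force: [0.2, -0.7, -2.6]
width: 0.0205
gripper_force: 118.4
clock: 29.8
position: [0.4378, -0.0182, 0.1645]
ee_rot: [-0.015, 0.748, 0.664, -0.006]
contact_force: [-0.0, -0.1, -2.6]
width: 0.0203
gripper_force: 118.5
[ 0.43775885 -0.01815518  0.16448106] [0.119 0.993 0.011] [ 0.029 -0.015  0.999]
```

```bash
python3 -m pendant '[{"jaw":-1,"tx":0,"ty":0,"tz":-3,"ax":-0.8,"ay":-1.7,"az":0},{"jaw":-1,"tx":0,"ty":0,"tz":-6,"ax":-0.8,"ay":-1.7,"az":0},{"jaw":-1,"tx":0,"ty":0,"tz":-8.5,"ax":-0.8,"ay":-1.7,"az":0},{"jaw":-1,"tx":0,"ty":0,"tz":-9.5,"ax":-0.8,"ay":-1.7,"az":0},{"jaw":-1,"tx":0,"ty":0,"tz":-9.8,"ax":-0.8,"ay":-1.7,"az":0},{"jaw":-1,"tx":0,"ty":0,"tz":-9.9,"ax":-0.8,"ay":-1.7,"az":0},{"jaw":-1,"tx":0,"ty":0,"tz":-9.9,"ax":-0.8,"ay":-1.7,"az":0}]'
```

```text
clock: 30.68
position: [0.4366, -0.0179, 0.0657]
ee_rot: [-0.001, 0.748, 0.664, -0.001]
contact_force: [-3.0, -2.0, 5.1]
width: 0.0205
gripper_force: 119.6
```

On the table. I release and rise.

```bash
python3 -m pendant '[{"jaw":1,"tx":0,"ty":0,"tz":0,"ax":0,"ay":0,"az":0},{"jaw":1,"tx":0,"ty":0,"tz":0,"ax":0,"ay":0,"az":0},{"jaw":1,"tx":0,"ty":0,"tz":0,"ax":0,"ay":0,"az":0},{"jaw":1,"tx":0,"ty":0,"tz":0,"ax":0,"ay":0,"az":0},{"jaw":1,"tx":0,"ty":0,"tz":0,"ax":0,"ay":0,"az":0},{"jaw":1,"tx":0,"ty":0,"tz":2,"ax":0,"ay":0,"az":0},{"jaw":1,"tx":0,"ty":0,"tz":6,"ax":0,"ay":0,"az":0},{"jaw":1,"tx":0,"ty":0,"tz":12,"ax":0,"ay":0,"az":0},{"jaw":1,"tx":0,"ty":0,"tz":18,"ax":0,"ay":0,"az":0},{"jaw":1,"tx":-5,"ty":0,"tz":20,"ax":0,"ay":0,"az":0}]'
python3 - <<'E'
from tub import *
from scipy.optimize import least_squares as ls
a=grab('top'); W=pts(a); t=totub(W); z=W[...,2]; ok=a['depth']>0; hsv=cv2.cvtColor(a['pixels'],cv2.COLOR_BGR2HSV)
def blobs(n,m,mn=15):
    nn,l,st,c=cv2.connectedComponentsWithStats(m.astype(np.uint8)); print(n,[(int(st[i,4]),(W[l==i].mean(0)*1000).round().tolist()) for i in range(1,nn) if st[i,4]>mn])
r=np.hypot(W[...,0]-.426,W[...,1]+.282)
blobs('bowl ice',ok&(r<.075)&(z>.01)&(z<.075)&(hsv[...,1]<80)); blobs('bowl high',ok&(r<.07)&(z>.026)&(z<.07))
blobs('tub ice',ok&(z>.027)&(z<.045)&(abs(t[...,0])<50)&(t[...,1]>0)&(t[...,1]<125))
p=sel(a,W,.25,.6,-.4,-.1,.068,.085)[:,:2]
print('bowl',ls(lambda q:np.hypot(p[:,0]-q[0],p[:,1]-q[1])-q[2],[.425,-.28,.08],loss='soft_l1',f_scale=.003).x.round(4))
f=lambda n,*r: show(n,sel(a,W,*r))
f('can',.37,.53,.24,.40,.12,.17); f('handle',.39,.48,-.12,.03,.08,.11); f('pan',.35,.55,-.02,.16,.012,.05)
blobs('stray table',ok&(z>.015)&(z<.045)&(W[...,0]>.2)&(W[...,0]<.56)&(W[...,1]>-.19)&(W[...,1]<.24),10)
E
```

```text
clock: 31.92
position: [0.3905, -0.0183, 0.2679]
ee_rot: [0.002, 0.748, 0.664, 0.002]
contact_force: [-0.8, -0.7, -0.6]
width: 0.0857
gripper_force: 0.0
bowl ice [(264, [426.0, -272.0, 31.0])]
bowl high [(261, [435.0, -285.0, 31.0]), (76, [447.0, -289.0, 33.0]), (76, [430.0, -257.0, 33.0]), (82, [401.0, -273.0, 34.0])]
tub ice [(134, [639.0, 82.0, 33.0]), (59, [592.0, 103.0, 33.0])]
bowl [ 0.4244 -0.2843  0.0863]
can 280 [449.6 318.8] [50.4 49. ] 0.2 med [448.8 318.5 139.2] lo [424. 294. 121.] hi [475. 343. 146.]
handle 11 [439.9  20.7] [ 5.5 20.3] 86.2 med [438.5  21.   91. ] lo [430.  17.  82.] hi [450.  24.  97.]
pan 164 [445.7  74.7] [100.8  94.9] 83.4 med [456.1  61.6  33.5] lo [394.  21.  12.] hi [496. 130.  45.]
stray table [(73, [484.0, 53.0, 32.0]), (77, [404.0, 69.0, 31.0])]
```

```bash
python3 -c "
from rig import manip
print(manip.get_state()['qd'].round(3)); print(manip.sign_off())"
```

```text
[ 0.015  0.048  0.044  0.029 -0.079  0.037]
the job is handed in; nothing more can be done
None
```

Job handed in at about 32 s of the 72 s: the can stands on the wooden board, three ice pieces are in the brass bowl and three are still in the tub, the scoop lies flat at its starting spot, and the bowl has not moved; the hand-in gave no verdict, and I did not re-measure the glasses and mill at the end.

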